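Put the chopper together for the next batch of sauce

ROBOT

A 7-joint arm with a two-finger parallel gripper is mounted at the origin on the work surface. World frame = base frame: x ahead of the robot, y to its left, z up, the work surface at z = 0. Lengths are in m, angles in rad, forces in N, time in s.
With the tool pointing down it reaches from about 0.4 to 0.875 m from the base axis. Payload 19.3 kg.
Tool frame: the origin (TCP) lies at the very end of the fingers, on their centre line; the grasp point (between the pads) lies bot.tcp_to_grasp behind it (bot.tcp_to_grasp is the distance from the TCP to the grasp point, in m); z points along the fingers, y is the direction in which the jaws open and shut (so a half turn about z gives the same grasp; the last joint's range is limited). The gripper opens to 85 mm and grips with 20 to 120 N. Pads are 22 mm wide; open, the fingers measure 114 mm over their backs; the gripper's body (76 mm by 85 mm) begins 54 mm behind the grasp point. The pads swing forward as they close: fully open they stand 13 mm farther back than shut.
Start: joints at [1.216, 0.521, -0.036, 1.599, 0.021, 1.021, -0.113], TCP at [0.176, -0.6, 0.2] pointing down, gripper open.
Joint ranges: [-2.91, 2.91], [-0.3, 2.13], [-1.5, 1.42], [0.17, 2.43], [-1.26, 4.41], [0.16, 1.93], [-2.52, 2.52]. Speed limits (rad/s): [1.89, 1.89, 2.39, 2.39, 3.01, 3.01, 3.01].

INTERFACE

Orientations are given as [roll, pitch, yaw] about the fixed x, y, z axes, in that order (R = Rz(yaw) Ry(pitch) Rx(roll)).
In Python, from workcell import bot gives the robot as it stands.
- The arm moves only by the tool servo_tool, never from a script. Its argument "targets" is a list of rows, each a list of 2 entries, a list of its own where there are three numbers: the shift along the tool's x, y, z in units of 0.05 m (1.0 is 0.05 m), then the turn about the tool's z in units of 5 degrees (1.0 is 5 degrees). A call has 1 to 12 rows; each row shifts and turns the commanded pose from where the row before left it, along the tool's axes as they then stand; what a row does not reach is not made up. A row lasts 1/8 s, in which the tool goes at most 62.5 mm and 10.7 degrees, less where a joint would pass 70% of its speed; a pose out of reach is approached as far as the arm can. A call with a number of a shift or a turn outside -1 to 1 is refused whole. A call with a gripper value outside its range is refused whole. "gripper" is the opening, from -1 (shut) to 1 (fully open), so that 0 is half open, set as the call begins (left out, the last holds). The fingers move at their own pace and stop on an object; "newtons" is the grip in N (left out, the last holds). Time passes only in rows, so rows that do not move let the fingers close. It gives the time, the measured TCP pose, the force and the opening at its end, in the units of the state.
- bot.observe(): the state, without advancing time (a new reading comes with each control period).
- bot.grab_frame(name): name is "side" or "top" or "wrist"; returns the picture (384x512x3 uint8, blue, green, red); there is no depth.
- bot.get_calibration(name): a dict with "fx", "fy", "cx", "cy" (pixels), "pose" (4x4, takes a point from camera to world coordinates). Camera axes: x right, y up, looking along -z (the intrinsics and any distortion apply to the point x, -y, -z); pixel columns grow to the right and rows downward; lengths in m; the calibration is good to about 2 mm. A picture is of the moment at which its call begins: read the wrist's pose just before it. get_calibration takes no time and is no camera call; for the wrist camera it gives the pose at the moment of the call.
- bot.job_done(): hands the job in, once; it reports no verdict.
The state is a dict: "clock": time; "qpos": joint angles; "qd": joint speeds; "joint_efforts": joint torques, N m; "position": TCP position; "tool_rot": TCP orientation; "force": force on the tool from outside, world axes, zero at the start; "moment": the same for the moment, N m; "grip_width": finger opening in m.
Only numpy, scipy, OpenCV 4.12 (cv2) and the standard library are available. Lean on these libraries where they do the work, as an engineer would, in place of code of your own. Each camera call takes 0.05 s, during which the arm holds its last target.

TASK

Put the food chopper together for the next batch of chilli sauce: set the bowl fully home on the motor base, drop the two-winged chopping knife (not the grating disc) down over the drive spindle in the bowl, put the lid squarely on the bowl, and last put the pusher all the way into the lid's feed tube. Work in that order, and leave the grating disc and the two filled tubs standing where they are.

Things in the scene. Friction and masses are not known exactly. Their poses are not given: they have to be found in the camera images.
- base: Chopper's motor base, fixed: grey round block 152 mm across, flat seat 66 mm above the counter inside a rim 8 mm high (inner diameter 128 mm). Mid-seat a vertical steel drive spindle, 12 mm thick with tapered tip, ends 116 mm above the counter. Two black push buttons (not used) on its -x side. Origin: centre of underside, z up.
- bowl: Milky bowl, 85 mm high, 116 mm across at foot, 132 at rim, wall 3; floor 5 mm thick with a 22 mm centre hole for the spindle. Handle on its -x side: upright bar 14 mm wide along y, 16 deep, centre 93 mm from the axis, top at 73 mm, 20 mm off the wall; pinch it from above across y. Home: foot on the base's seat (4 mm play), any yaw. Origin: centre of underside, z up. 0.2 kg.
- knife: Chopping knife standing on its grey hub, 32 mm in diameter, 70 mm tall; two thin curved steel wings reach 55 mm out at heights 9 and 27 mm. Grip the hub above the wings (35 to 70 mm). A 20 mm bore, 52 mm deep, opens below and goes over the spindle. Home: hub on the bowl's floor, its top 5 mm below the rim, any yaw. Origin: centre of hub's underside, z up. 0.09 kg.
- lid: Milky lid, disc 146 mm across, lying on its 10 mm skirt (inner diameter 140); plate's top at 14 mm. Round feed tube (outside 51 mm, bore 45, open above) rises to 54 mm, its axis 30 mm from the centre along the lid's +x: grip it outside. Home: plate on the bowl's rim, skirt round it, lid's origin 75 mm above the bowl's, any yaw. Origin: centre of skirt's lower edge, z up. 0.11 kg.
- feed_tube (a point): Centre of the mouth (upper rim) of the lid's feed tube, 54 mm above the lid's origin; moves with the lid.
- pusher: Food pusher, white, standing upright: plunger 37 mm in diameter with tapered foot, 38 mm long; then a flange 52 mm across, 5 mm thick; then a round grip 26 mm in diameter from height 43 to 68 mm. Home: plunger in the feed tube, flange on the tube's rim (its origin 16 mm above the lid's). Origin: centre of the foot, z up. 0.06 kg.
- disc: Grating disc, not wanted now: a flat steel disc 110 mm across with slots and a grey hub 32 mm in diameter and 30 mm tall, lying on the counter; leave it. Origin: centre of the underside.
- tub_low: Filled round tub with lid, 88 mm across and 50 mm tall, standing among the parts; leave it. Origin: centre of the underside.
- tub_tall: Filled round tub with lid, 104 mm across and 80 mm tall, standing behind the parts; leave it. Origin: centre of the underside.
There are look-alikes about, which are no part of the job. What is shaped like the lid but green or purple is not meant.

How it is judged:
On the way, in this order (a step that is already met when the one before it is completed fails the run):
1. the bowl is home on the motor base (z of bowl in the frame of base between 0.063 and 0.069 m and angle between bowl's own z axis and vertical below 0.06 rad and horizontal distance between bowl and base below 0.008 m), for 0.2 s.
2. the chopping knife is home over the spindle, in the bowl (all of step 1 and z of knife in the frame of bowl between 0.002 and 0.008 m and angle between knife's own z axis and vertical below 0.06 rad and horizontal distance between knife and base below 0.008 m), for 0.2 s.
3. the lid lies squarely on the bowl (all of step 2 and z of lid in the frame of bowl between 0.072 and 0.078 m and angle between lid's own z axis and vertical below 0.06 rad and horizontal distance between lid and bowl below 0.008 m), for 0.2 s.
4. the pusher is home in the feed tube (all of step 3 and z of pusher in the frame of lid between 0.013 and 0.019 m and angle between pusher's own z axis and vertical below 0.06 rad and horizontal distance between pusher and feed_tube below 0.008 m), for 0.2 s.
At the end, for the whole second after the job is handed in: Bowl on the base's seat, knife on the bowl's floor over the spindle, lid on the bowl's rim, pusher's flange on the feed tube: each upright (within 0.06 rad), within 3 mm of its seated height and 8 mm of its axis; everything released and at rest (under 20 mm/s) (all of step 4 and linear speed of each of bowl, knife, lid, pusher below 0.02 m/s); the robot touches nothing.
It fails at once if the grating disc is pushed more than 30 mm or tipped (distance of disc from where it was at the start of the episode above 0.03 m or angle between disc's own z axis and vertical above 0.5 rad).
It fails at once if the low filled tub is pushed more than 30 mm or tipped (distance of tub_low from where it was at the start of the episode above 0.03 m or angle between tub_low's own z axis and vertical above 0.5 rad).
It fails at once if the tall filled tub is pushed more than 30 mm or tipped (distance of tub_tall from where it was at the start of the episode above 0.03 m or angle between tub_tall's own z axis and vertical above 0.5 rad).
It also fails if it takes over 122 s, if anything falls off the work surface, if the arm or the gripper's body presses on something with over 40 N, if the wrist force passes 120 N, or if a joint passes its speed limit or range.

## Working session

There is one attempt and no reset: what is moved stays moved. The work goes in short steps, Python scripts to look and compute and a tool call to move; the robot and the scene stay as the last step left them, time stands still between calls to the robot, and variables do not carry over. Pictures are saved under pics/ and viewed, and the job is handed in when it is done.

Besides the shell and the picture viewer there is one more tool, called after "Call:" by a JSON object that holds its "method" and its "body", one argument or row to a line. servo_tool: Moves the arm, as the interface text tells. Its arguments: {"type":"object","properties":{"targets":{"type":"array","items":{"type":"array"}},"gripper":{"type":"number"},"newtons":{"type":"number"}},"required":["targets"]}

```bash
mkdir -p pics; ls
python3 - <<'E'
from workcell import bot
import cv2,numpy as np
s=bot.observe();print(s, bot.tcp_to_grasp)
for n in("side","top","wrist"):
    c=bot.get_calibration(n);print(n,c)
    cv2.imwrite(f"pics/{n}0.png",bot.grab_frame(n))
E
```

```text
pics
{'clock': 0.0, 'qpos': array([ 1.21584969,  0.52202008, -0.03632615,  1.59999625,  0.0211991 ,
        1.02111001, -0.11281856]), 'qd': array([-1.93728202e-04,  1.61980758e-03,  8.80442616e-04,  9.51828797e-05,
       -5.26165392e-04,  1.26014229e-04,  9.92228480e-04]), 'joint_efforts': array([-5.59134660e-04, -9.27121067e+01,  1.98022798e+00, -3.69944143e+01,
        1.79720821e-02,  8.08005687e-03, -5.77806850e-05]), 'position': array([ 0.17542774, -0.59948537,  0.1994262 ]), 'tool_rot': array([-3.14044689e+00,  8.22476082e-05,  2.84716379e-01]), 'force': array([ 0.52298157, -0.12474998,  0.41267281]), 'moment': array([ 0.01013224,  0.02316323, -0.02135552]), 'grip_width': 0.08577275749040326} 0.0187
side {'fx': 357.54519505824794, 'fy': 357.54519505824794, 'cx': 254.70428053224032, 'cy': 192.05850780692265, 'pose': array([[-0.92788064,  0.20443489, -0.31183954,  0.17085551],
       [-0.37244888, -0.46805748,  0.80137633,  0.90464812],
       [ 0.01787046,  0.85972587,  0.51044302,  0.64505038],
       [ 0.        ,  0.        ,  0.        ,  1.        ]])}
top {'fx': 357.63099708872164, 'fy': 357.63099708872164, 'cx': 257.13493624690307, 'cy': 194.37174790390986, 'pose': array([[-0.01800798,  0.98043014, -0.19604196,  0.34724223],
       [-0.99971989, -0.01464468,  0.01859222,  0.03889071],
       [ 0.0153574 ,  0.19632186,  0.98041924,  0.98870935],
       [ 0.        ,  0.        ,  0.        ,  1.        ]])}
wrist {'fx': 273.10448134139375, 'fy': 273.10448134139375, 'cx': 254.11301193478516, 'cy': 186.37257520307998, 'pose': array([[ 2.82375997e-01,  9.21217739e-01,  2.67622261e-01,
         2.44662055e-01],
       [-9.59303674e-01,  2.71312791e-01,  7.82676888e-02,
        -5.79465232e-01],
       [-5.07759232e-04, -2.78831935e-01,  9.60339781e-01,
         3.73147797e-01],
       [ 0.00000000e+00,  0.00000000e+00,  0.00000000e+00,
         1.00000000e+00]])}
```

View pics/top0.png

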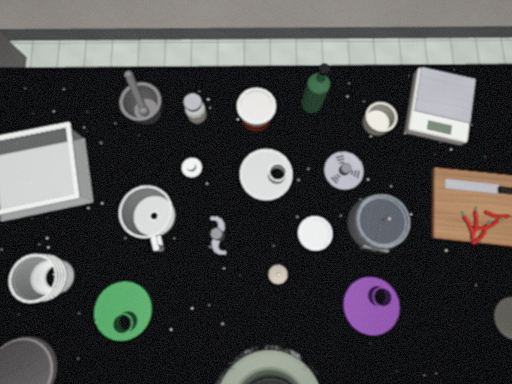

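View pics/side0.png

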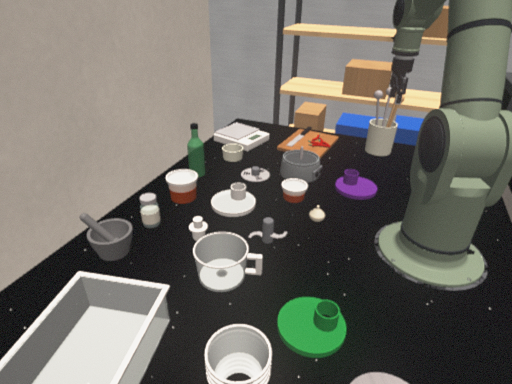

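View pics/wrist0.png

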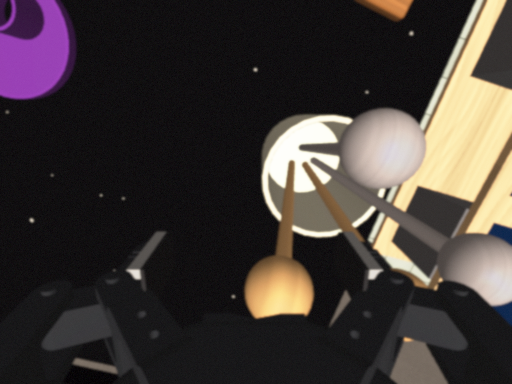

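```bash
cat > h.py <<'E'
from workcell import bot
import cv2,numpy as np
def ray(c,u,v):
    d=np.array([(u-c['cx'])/c['fx'],-(v-c['cy'])/c['fy'],-1.0]);P=np.array(c['pose'])
    return P[:3,3],P[:3,:3]@d
def pl(c,u,v,z):
    o,d=ray(c,u,v);return o+d*(z-o[2])/d[2]
def proj(c,p):
    P=np.array(c['pose']);q=P[:3,:3].T@(np.asarray(p,float)-P[:3,3])
    return np.array([c['cx']+c['fx']*q[0]/-q[2],c['cy']-c['fy']*q[1]/-q[2]])
def circfit(c,pts,z):
    W=np.array([pl(c,u,v,z)[:2] for u,v in pts])
    A=np.c_[2*W,np.ones(len(W))];s=np.linalg.lstsq(A,(W**2).sum(1),rcond=None)[0]
    return s[:2],np.sqrt(s[2]+s[0]**2+s[1]**2)
def circ3(n):
    pass
def crop(im,x0,y0,x1,y1,k,name):
    cv2.imwrite(name,cv2.resize(im[y0:y1,x0:x1],None,fx=k,fy=k,interpolation=cv2.INTER_CUBIC))
E
python3 - <<'E'
from h import *
im=cv2.imread("pics/top0.png")
crop(im,110,140,240,260,6,"pics/a.png")
crop(im,290,150,420,260,6,"pics/b.png")
crop(im,230,80,310,210,4.6,"pics/c.png")
E
```

```text
(no output)
```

View pics/a.png

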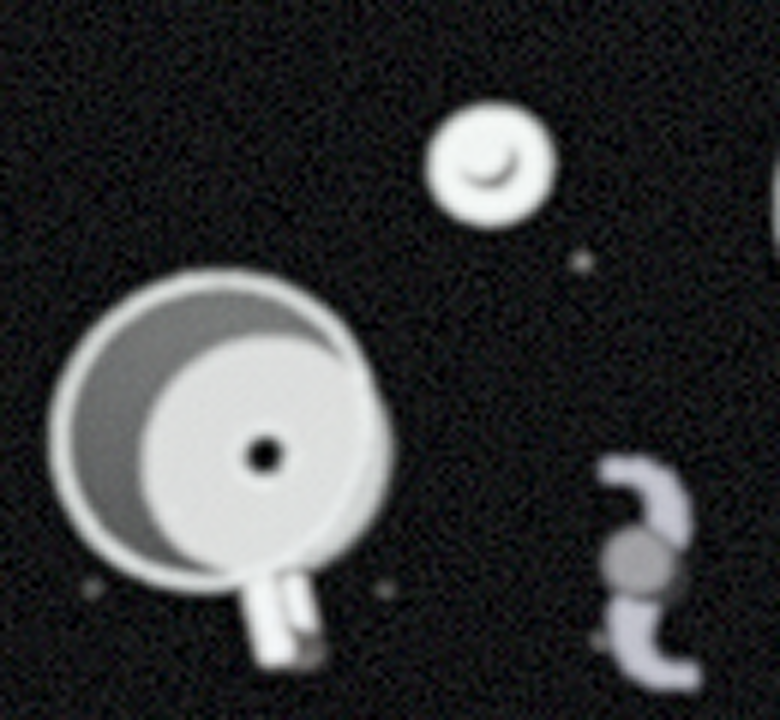

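View pics/b.png

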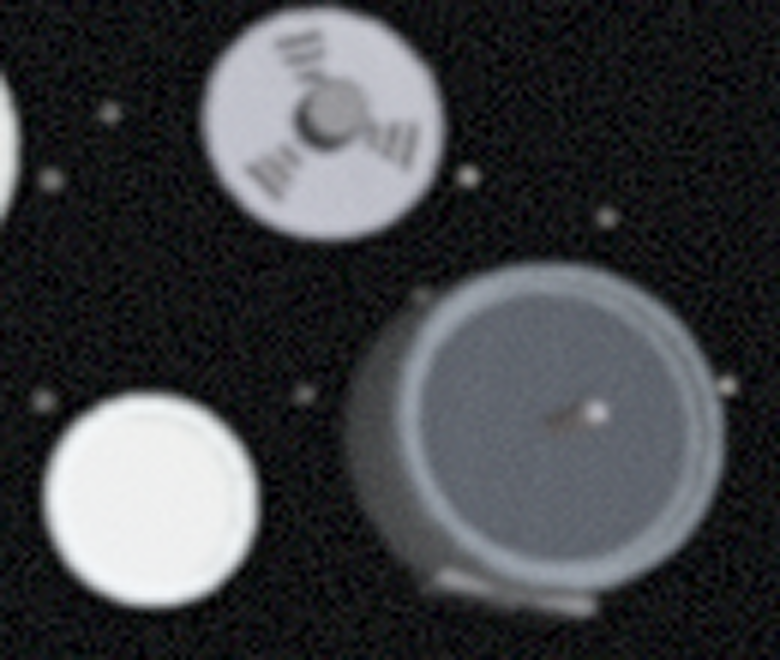

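View pics/c.png

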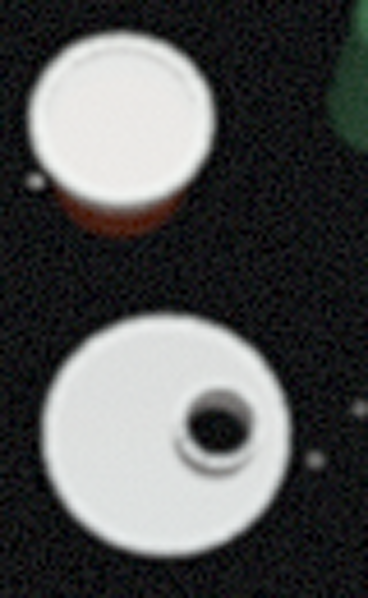

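Run:
```python
from h import *
c=bot.get_calibration("top")
im=cv2.imread("pics/top0.png")
f=lambda x0,y0,k,X,Y:(x0+(X+.5)/k-.5,y0+(Y+.5)/k-.5)
a=lambda X,Y:f(110,140,6,X,Y); b=lambda X,Y:f(290,150,6,X,Y)
cc=lambda X,Y:f(230,80,4.6,X,Y)
np.set_printoptions(precision=4,suppress=True)
print("bowl hole",pl(c,*a(264,455),.005))
print("bowl rim",circfit(c,[a(48,430),a(75,340),a(130,290),a(215,268),a(300,288),a(352,340),a(375,390),a(60,490),a(120,565),a(190,593)],.085))
# handle top centre z=.073
print("handle",pl(c,*a(270,625),.073),[pl(c,*a(*q),.073)[:2] for q in((260,668),(298,665))])
print("pusher flange",circfit(c,[a(425,163),a(490,101),a(556,163),a(490,229)],.043), "grip",pl(c,*a(488,157),.068))
print("knife hub",pl(c,*a(638,563),.070))
print("wingtips",pl(c,*a(602,468),.018),pl(c,*a(697,678),.018))
print("base rim",circfit(c,[b(398,425),b(420,350),b(470,290),b(552,262),b(640,285),b(700,345),b(725,430),b(700,510),b(655,560),b(575,592)],.074))
print("base inner",circfit(c,[b(420,425),b(555,293),b(500,305),b(688,430),b(640,320),b(555,562)],.074))
print("spindle",pl(c,*b(598,411),.113))
print("disc",circfit(c,[b(202,122),b(322,5),b(446,125),b(324,242)],.003))
print("tublow",circfit(c,[b(42,500),b(150,392),b(260,500),b(152,608)],.05))
print("lid",circfit(c,[cc(41,435),cc(165,313),cc(292,435),cc(166,557)],.014), "tube",circfit(c,[cc(190,432),cc(218,405),cc(253,428),cc(220,455)],.054), pl(c,*cc(222,428),.054))
print("tubtall",circfit(c,[cc(28,118),cc(120,31),cc(216,118),cc(122,207)],.08))
```

```text
bowl hole [0.489  0.3072 0.005 ]
bowl rim (array([0.4904, 0.3079]), np.float64(0.06922067529117426))
handle [0.4068 0.2833 0.073 ] [array([0.389 , 0.2868]), array([0.3899, 0.271 ])]
pusher flange (array([0.6152, 0.1993]), np.float64(0.029967328168033207)) grip [0.6116 0.1962 0.068 ]
knife hub [0.4306 0.1288 0.07  ]
wingtips [0.4787 0.1504 0.018 ] [0.3837 0.1074 0.018 ]
base rim (array([ 0.4577, -0.3038]), np.float64(0.06997149552019105))
base inner (array([ 0.4565, -0.3009]), np.float64(0.05840625594173477))
spindle [ 0.4575 -0.3041  0.113 ]
disc (array([ 0.6119, -0.2285]), np.float64(0.0584259963754315))
tublow (array([ 0.4299, -0.1285]), np.float64(0.047540685251930524))
lid (array([ 0.6009, -0.0051]), np.float64(0.07687927188159921)) tube (array([ 0.592 , -0.0357]), np.float64(0.016985060778402273)) [ 0.5931 -0.0359  0.054 ]
tubtall (array([0.7768, 0.0199]), np.float64(0.055875360103862085))
```

Call:
{"method": "servo_tool", "body": {
  "targets": [
    [[0,0,-1],0],
    [[0,0,-1],0],
    [[0,0,-0.5],0],
    [[0.9,-0.35,0],0],
    [[0.95,-0.37,0],0],
    [[0.95,-0.37,0],0],
    [[0.95,-0.37,0],0],
    [[0.95,-0.37,0],0],
    [[0.95,-0.37,0],0],
    [[0.95,-0.37,0],0],
    [[0.95,-0.37,0],0]
  ],
  "gripper": 1,
  "newtons": 80
}}

```text
clock: 1.52
position: [0.4977, -0.3516, 0.3249]
tool_rot: [-3.142, 0.0, 0.285]
force: [1.5, -1.2, -0.4]
grip_width: 0.0859
```

Call:
{"method": "servo_tool", "body": {
  "targets": [
    [[0.4,-0.93,0],0],
    [[0.4,-0.93,0],0],
    [[0.4,-0.93,0],0],
    [[0.4,-0.93,0],0],
    [[0.4,-0.93,0],0],
    [[0.4,-0.93,0],0],
    [[0.4,-0.93,0],0],
    [[0.4,-0.93,0],0],
    [[0,0,0],0]
  ]
}}

```text
clock: 2.65
position: [0.5454, 0.0534, 0.3248]
tool_rot: [-3.14, 0.0, 0.29]
force: [-0.4, -1.0, -0.3]
grip_width: 0.0852
```

Call:
{"method": "servo_tool", "body": {
  "targets": [
    [[-0.25,-0.87,0.3],0],
    [[-0.25,-0.87,0.3],0],
    [[-0.25,-0.87,0.3],0],
    [[-0.25,-0.87,0.3],0],
    [[-0.25,-0.87,0.3],0],
    [[-0.25,-0.87,0.3],0],
    [[0,0,0],0],
    [[0,0,0],0]
  ]
}}

```text
clock: 3.65
position: [0.4008, 0.2779, 0.235]
tool_rot: [3.141, 0.0, 0.284]
force: [0.0, -0.2, 0.4]
grip_width: 0.0855
```

```bash
cat > w.py <<'E'
from h import *
import sys
n=sys.argv[1]
for k in sys.argv[2:]:
    c=bot.get_calibration(k)
    im=bot.grab_frame(k)
    cv2.imwrite(f"pics/{n}_{k}.png",im); np.save(f"pics/{n}_{k}.npy",np.r_[[c['fx'],c['fy'],c['cx'],c['cy']],np.array(c['pose']).ravel()])
    cv2.imwrite(f"pics/{n}_{k}_b.png",cv2.resize(im,None,fx=1.5,fy=1.5,interpolation=cv2.INTER_CUBIC))
s=bot.observe();print(s['clock'],s['position'],s['tool_rot'],s['grip_width'],s['force'])
E
cat >> h.py <<'E'
def cal(n):
    a=np.load(n);return dict(fx=a[0],fy=a[1],cx=a[2],cy=a[3],pose=a[4:].reshape(4,4))
E
python3 w.py h1 wrist
```

```text
3.7 [0.40109232 0.27771208 0.23512723] [ 3.14119565e+00 -2.26061727e-04  2.83251186e-01] 0.08543429904621365 [ 1.37156978 -0.72769411  0.04999889]
```

View pics/h1_wrist_b.png

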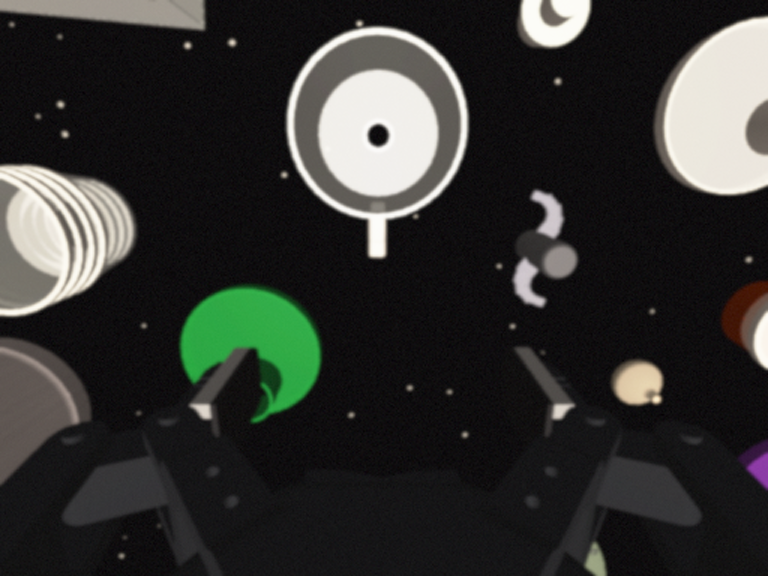

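Run:
```python
from h import *
np.set_printoptions(precision=4,suppress=True)
c=cal("pics/h1_wrist.npy")
p=lambda X,Y,z:pl(c,(X+.5)/1.5-.5,(Y+.5)/1.5-.5,z)
print(p(378,135,.005),p(377,256,.073),p(377,217,.073),"knife",p(560,260,.07))
print("rim",circfit(c,[((x+.5)/1.5-.5,(y+.5)/1.5-.5) for x,y in((289,125),(378,28),(467,125),(310,65),(445,65),(318,192),(440,192),(345,213))],.085))
print(proj(c,[.4009,.278,.235])*1.5)
```

```text
[0.4914 0.3073 0.005 ] [0.3955 0.2798 0.073 ] [0.4268 0.2889 0.073 ] knife [0.4352 0.1295 0.07  ]
rim (array([0.4905, 0.3065]), np.float64(0.06584602142419614))
[380.5607 324.8794]
```

Call:
{"method": "servo_tool", "body": {
  "targets": [
    [[0.03,-0.06,0.9],0],
    [[0,0,0.9],0],
    [[0,0,0.9],0],
    [[0,0,0.6],0],
    [[0,0,0.5],0],
    [[0,0,0],0],
    [[0,0,0],0]
  ]
}}

```text
clock: 4.58
position: [0.4017, 0.2819, 0.046]
tool_rot: [-3.141, -0.001, 0.284]
force: [-0.1, -0.4, 0.8]
grip_width: 0.0852
```

Call:
{"method": "servo_tool", "body": {
  "targets": [
    [[0,0,0],0],
    [[0,0,0],0],
    [[0,0,0],0],
    [[0,0,0],0],
    [[0,0,0],0],
    [[0,0,0],0],
    [[0,0,0],0],
    [[0,0,0],0]
  ],
  "gripper": -1,
  "newtons": 80
}}

```text
clock: 5.58
position: [0.4009, 0.282, 0.045]
tool_rot: [-3.142, 0.0, 0.285]
force: [-0.4, 1.1, -0.3]
grip_width: 0.0002
```

```bash
python3 w.py h2 wrist side
```

```text
5.675 [0.40093981 0.28198782 0.04500274] [-3.14158027e+00  1.62154248e-06  2.84689045e-01] 5.713465177757136e-05 [-0.20283484 -0.12442222  0.89442553]
```

View pics/h2_wrist_b.png

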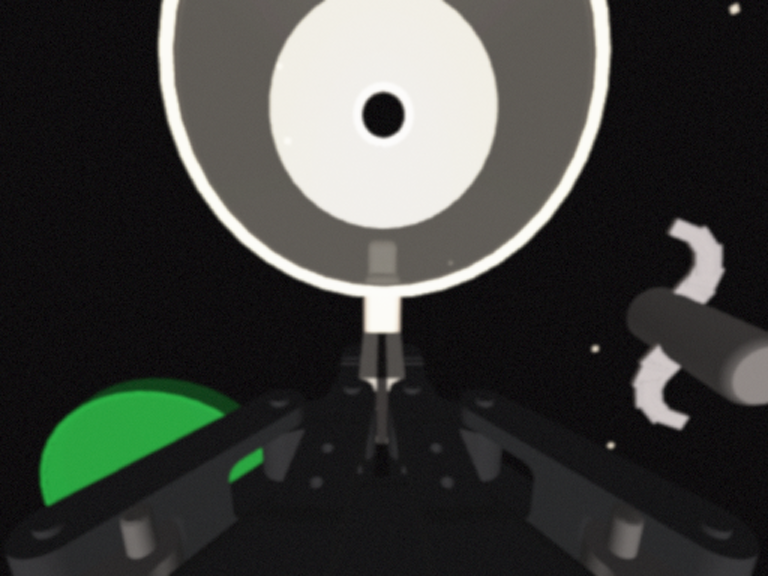

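View pics/h2_side_b.png

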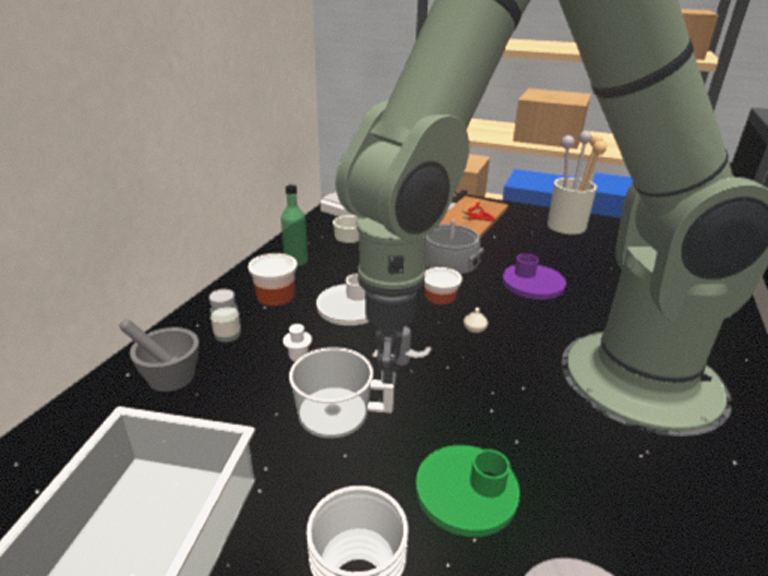

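Run:
```python
from h import *
np.set_printoptions(precision=4,suppress=True)
c=cal("pics/h2_wrist.npy")
p=lambda X,Y,z:pl(c,(X+.5)/1.5-.5,(Y+.5)/1.5-.5,z)
h=p(383,115,.005);e=p(382,332,.073);r=p(382,297,.085)
for n,q in(("hole",h),("end",e),("rimout",r)):print(n,q,np.hypot(*(q-h)[:2]))
for z in(.045,.055,.065,.075): print(z,proj(c,[.40094,.28199,z])*1.5)
c=cal("pics/h2_side.npy")
for z in(.0,.045,.073):print(z,proj(c,[.4009,.282,z])*1.5)
print(proj(c,[.4907,.307,.085])*1.5,proj(c,[.4907,.307,.0])*1.5)
```

```text
hole [0.4908 0.3074 0.005 ] 0.0
end [0.4095 0.2841 0.073 ] 0.08460442242186395
rimout [0.427  0.2893 0.085 ] 0.06638508611732426
0.045 [380.7527 325.0352]
0.055 [380.7411 333.9433]
0.065 [380.7282 343.8721]
0.075 [380.7137 355.0077]
0.0 [386.1823 416.8687]
0.045 [386.7821 396.5828]
0.073 [387.1715 383.4153]
[329.8285 372.6827] [331.427  411.8063]
```

Run:
```python
from h import *
crop(cv2.imread("pics/h2_side.png"),180,180,310,300,6,"pics/d.png")
crop(cv2.imread("pics/h2_wrist.png"),200,170,310,260,7,"pics/e.png")
```

```text
(no output)
```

View pics/d.png

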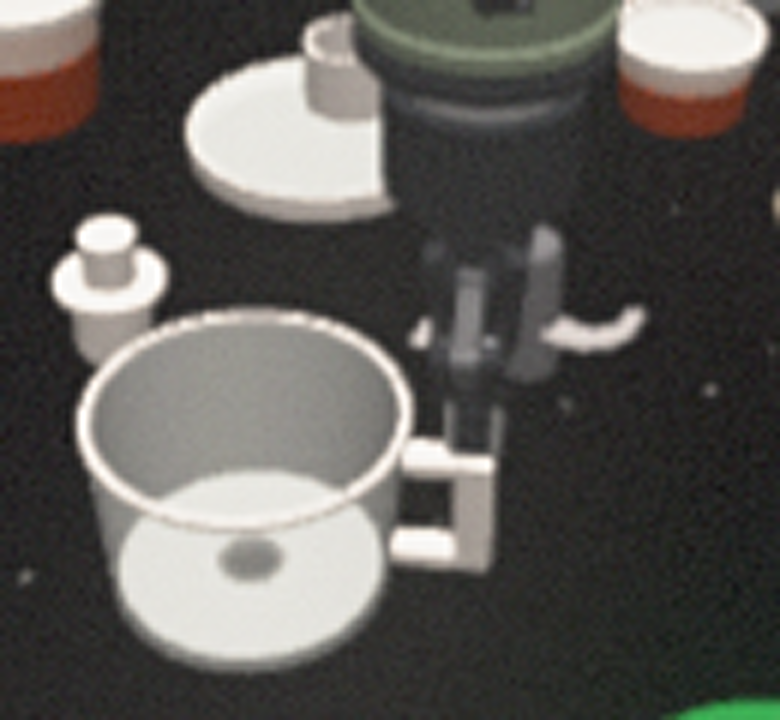

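View pics/e.png

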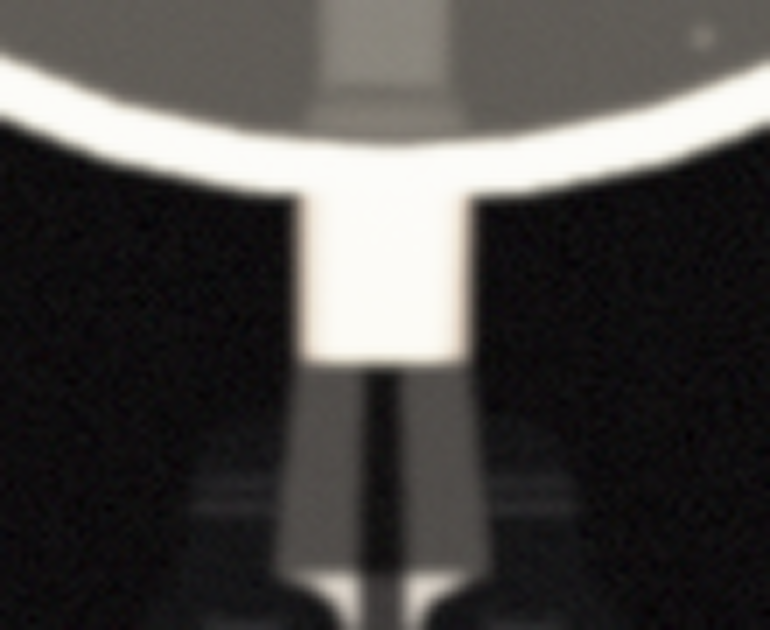

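Call:
{"method": "servo_tool", "body": {
  "targets": [
    [[0,0,0],0],
    [[0,0,0],0],
    [[0,0,0],0],
    [[0,0,0],0]
  ],
  "gripper": -0.4,
  "newtons": 40
}}

```text
clock: 6.18
position: [0.4009, 0.282, 0.045]
tool_rot: [-3.142, 0.0, 0.285]
force: [0.4, -0.3, 1.0]
grip_width: 0.0256
```

```bash
python3 w.py h3 wrist side;python3 - <<'E'
from h import *
a=cv2.resize(cv2.imread("pics/h3_side.png")[180:300,180:310],None,fx=3,fy=3,interpolation=2)
b=cv2.resize(cv2.imread("pics/h3_wrist.png")[140:260,190:320],None,fx=3,fy=3,interpolation=2)
cv2.imwrite("pics/d2.png",np.hstack([a,b]))
E
```

```text
6.275 [0.40090449 0.2819981  0.04499619] [-3.14155557e+00  5.35206993e-05  2.84737991e-01] 0.026088540951514513 [-0.43084619 -1.38770942 -0.28663337]
```

View pics/d2.png

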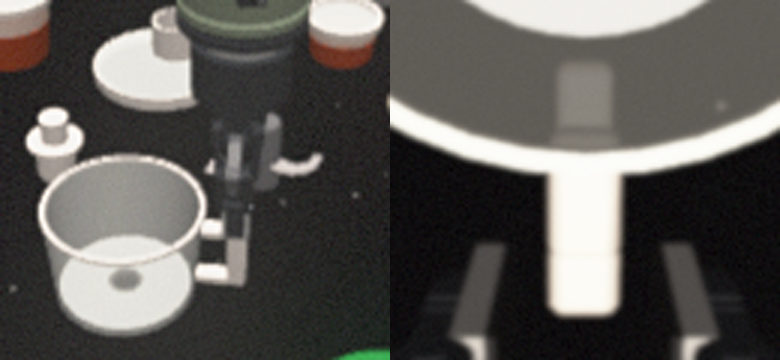

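Call:
{"method": "servo_tool", "body": {
  "targets": [
    [[0,0,0],0],
    [[0,0,0],0],
    [[0,0,0],0]
  ],
  "gripper": -0.72,
  "newtons": 20
}}

```text
clock: 6.65
position: [0.4009, 0.282, 0.045]
tool_rot: [-3.142, 0.0, 0.285]
force: [0.0, 0.3, -0.2]
grip_width: 0.0121
```

Call:
{"method": "servo_tool", "body": {
  "targets": [
    [[0,0,0],0],
    [[0,0,0],0],
    [[0,0,0],0]
  ],
  "gripper": -0.8
}}

```text
clock: 7.02
position: [0.4009, 0.282, 0.045]
tool_rot: [-3.142, -0.0, 0.285]
force: [-0.4, 0.1, 0.9]
grip_width: 0.0088
```

```bash
python3 w.py h4 wrist side;python3 - <<'E'
from h import *
a=cv2.resize(cv2.imread("pics/h4_side.png")[190:300,200:290],None,fx=5,fy=5,interpolation=2)
b=cv2.resize(cv2.imread("pics/h4_wrist.png")[160:270,220:290],None,fx=5,fy=5,interpolation=2)
cv2.imwrite("pics/d3.png",np.hstack([a,b]))
E
```

```text
7.125 [0.40091825 0.28199857 0.0450098 ] [-3.14159170e+00  5.65505907e-06  2.84787822e-01] 0.008516143582302326 [-0.5199845  -0.68607253 -0.5341731 ]
```

View pics/d3.png

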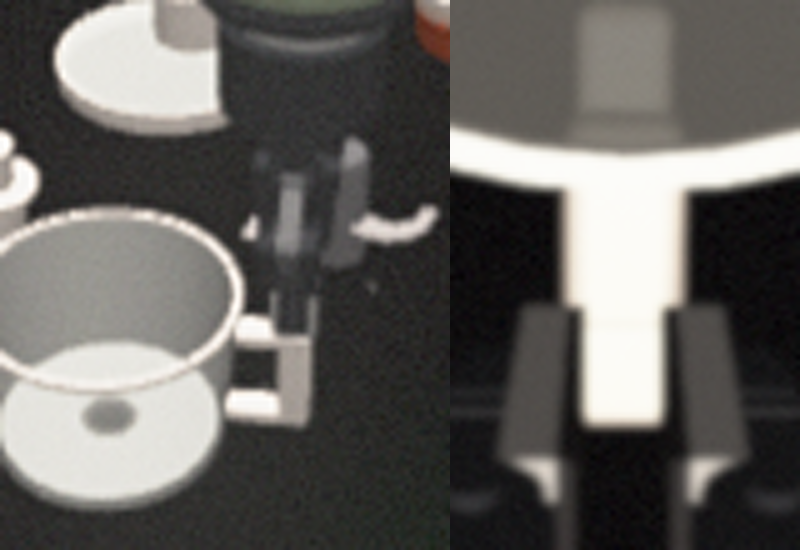

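Call:
{"method": "servo_tool", "body": {
  "targets": [
    [[0,0,0],0],
    [[0,0,0],0],
    [[0,0,0],0],
    [[0,0,0],0],
    [[0,0,-0.1],0],
    [[0,0,-0.1],0],
    [[0,0,0],0]
  ],
  "gripper": -1,
  "newtons": 80
}}

```text
clock: 8.0
position: [0.4012, 0.2822, 0.0555]
tool_rot: [-3.141, -0.001, 0.285]
force: [0.4, 0.0, -0.6]
grip_width: -0.0002
```

```bash
python3 w.py h5 wrist side;python3 - <<'E'
from h import *
a=cv2.resize(cv2.imread("pics/h5_side.png")[190:300,200:290],None,fx=5,fy=5,interpolation=2)
b=cv2.resize(cv2.imread("pics/h5_wrist.png")[160:270,220:290],None,fx=5,fy=5,interpolation=2)
cv2.imwrite("pics/d4.png",np.hstack([a,b]))
E
```

```text
8.1 [0.40097875 0.28200452 0.05508844] [-3.14151266e+00 -1.79290589e-04  2.84695991e-01] -5.018496648073174e-05 [ 0.0545538  -0.57121196 -0.88519706]
```

View pics/d4.png

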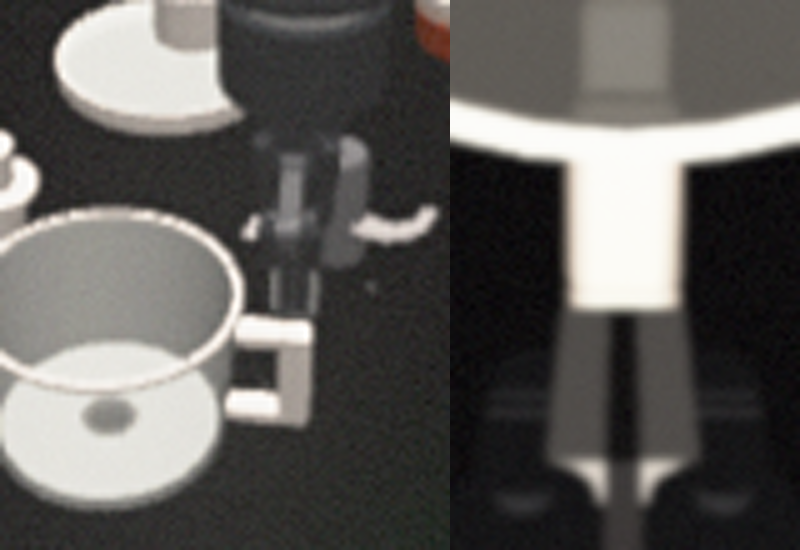

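Run:
```python
from h import *
from scipy.spatial.transform import Rotation as R
np.set_printoptions(precision=4,suppress=True)
for n,tcp,rot,pts in(("h1",[.40109,.27771,.23513],[3.1412,-.0002,.28325],[((240+.5)/1.5-.5,(348+.5)/1.5-.5),((525)/1.5-.5,348/1.5-.5)]),
 ("h5",[.40098,.28200,.05509],[-3.1415,-.0002,.2847],[(220+(570-450)/5,160+310/5),(220+(680-450)/5,160+310/5)])):
    c=cal(f"pics/{n}_wrist.npy");Rt=R.from_euler('xyz',rot)
    for u,v in pts:
        o,d=ray(c,u,v);o=Rt.inv().apply(o-np.array(tcp));d=Rt.inv().apply(d)
        for x in(0,.011): print(n,x,o+d*(x-o[0])/d[0])
    print("cam in tool",o)
```

```text
h1 0 [ 0.     -0.0565 -0.0241]
h1 0.011 [ 0.011  -0.0479 -0.047 ]
h1 0 [ 0.      0.0574 -0.0231]
h1 0.011 [ 0.011   0.0486 -0.0462]
cam in tool [ 0.0719 -0.0003 -0.1735]
h5 0 [ 0.     -0.0065 -0.0088]
h5 0.011 [ 0.011  -0.0055 -0.034 ]
h5 0 [ 0.      0.0079 -0.0088]
h5 0.011 [ 0.011   0.0067 -0.034 ]
cam in tool [ 0.0722 -0.     -0.1741]
```

Call:
{"method": "servo_tool", "body": {
  "targets": [
    [[0,0,-1],0],
    [[0,0,-1],0],
    [[0,0,0],0],
    [[0,0,0],0]
  ]
}}

```text
clock: 8.6
position: [0.4008, 0.2816, 0.1546]
tool_rot: [3.141, 0.0, 0.285]
force: [0.1, -0.7, -0.1]
grip_width: -0.0
```

```bash
python3 w.py h6 wrist side;python3 - <<'E'
from h import *
c=cal("pics/h6_side.npy");s=bot.observe()['position']
im=cv2.imread("pics/h6_side.png")
x0,y0=200,150
im=cv2.resize(im[y0:y0+150,x0:x0+100],None,fx=5,fy=5,interpolation=2)
for dz in(0,.0187,.03):
    q=proj(c,s+[0,0,dz]);print(q);cv2.circle(im,(int((q[0]-x0+.5)*5),int((q[1]-y0+.5)*5)),3,(0,0,255),-1)
b=cv2.resize(cv2.imread("pics/h6_wrist.png")[160:310,220:290],None,fx=4,fy=4,interpolation=2)
im=im[:600]
cv2.imwrite("pics/d5.png",np.hstack([im,b]))
E
```

```text
8.7 [0.40042497 0.28155205 0.15398489] [3.14102285e+00 1.71336541e-03 2.84807469e-01] 0.0004403014935438221 [ 0.39711972  0.50896359 -0.10006739]
[259.17925955 228.4425304 ]
[259.37900183 221.79147857]
[259.50199414 217.69606036]
```

View pics/d5.png

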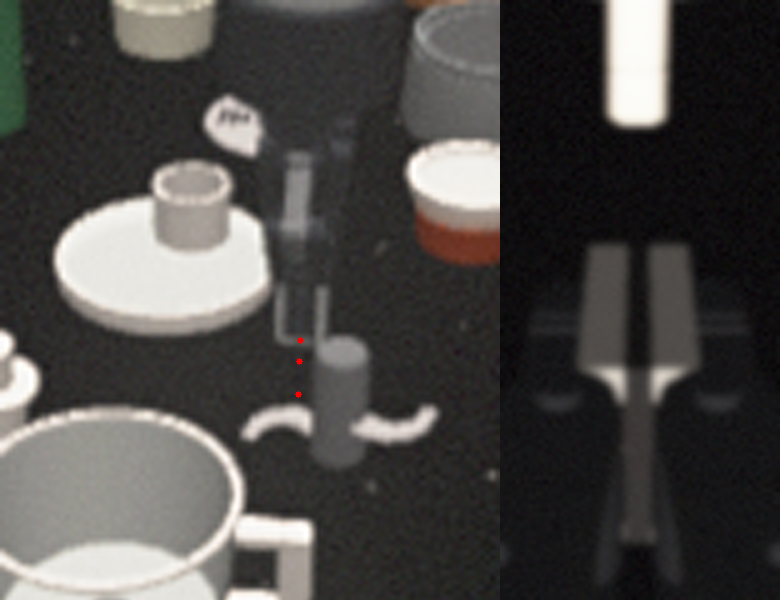

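Call:
{"method": "servo_tool", "body": {
  "targets": [
    [[0,0,0],0],
    [[0,0,0],0],
    [[0,0,0],0],
    [[0.02,0.01,0.9],0],
    [[0,0,0.9],0],
    [[0,0,0.6],0],
    [[0,0,0.4],0],
    [[0,0,0],0]
  ],
  "gripper": 0
}}

```text
clock: 9.7
position: [0.4012, 0.2814, 0.014]
tool_rot: [3.141, 0.002, 0.285]
force: [0.6, -1.3, 0.6]
grip_width: 0.0431
```

Call:
{"method": "servo_tool", "body": {
  "targets": [
    [[0,0,0],0],
    [[0,0,0],0],
    [[0,0,0],0],
    [[0,0,0],0],
    [[0,0,0],0],
    [[0,0,0],0]
  ],
  "gripper": -1,
  "newtons": 80
}}

```text
clock: 10.45
position: [0.4025, 0.2821, 0.0161]
tool_rot: [-3.141, -0.001, 0.284]
force: [-2.2, -1.3, 5.9]
grip_width: 0.0126
```

Call:
{"method": "servo_tool", "body": {
  "targets": [
    [[0,0,-0.1],0],
    [[0,0,-0.3],0],
    [[0,0,-0.6],0],
    [[0,0,-0.7],0],
    [[0,0,-0.7],0],
    [[0,0,-0.5],0],
    [[0,0,-0.3],0],
    [[0,0,0],0],
    [[0,0,0],0]
  ]
}}

```text
clock: 11.58
position: [0.4017, 0.2814, 0.1743]
tool_rot: [3.141, 0.001, 0.285]
force: [0.6, -0.5, -3.0]
grip_width: 0.0125
```

```bash
python3 w.py k1 wrist side
```

```text
11.675 [0.40159368 0.28151629 0.17414816] [3.14120692e+00 1.51785998e-03 2.84913252e-01] 0.012343771170988919 [-0.07073405  0.33723668 -2.66420825]
```

View pics/k1_side_b.png

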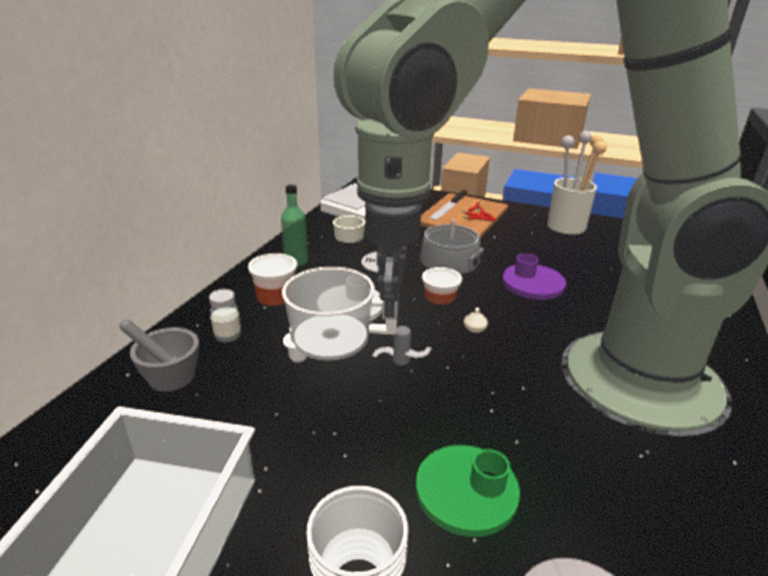

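View pics/k1_wrist_b.png

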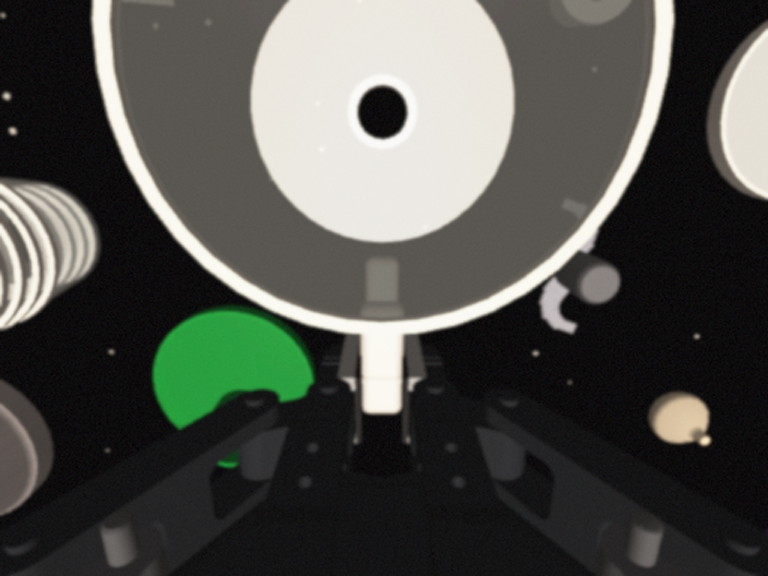

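Run:
```python
from h import *
np.set_printoptions(precision=4,suppress=True)
c=cal("pics/k1_wrist.npy")
p=lambda X,Y,z:pl(c,(X+.5)/1.5-.5,(Y+.5)/1.5-.5,z)
for z in(.158,.163):
    h=p(382,112,z);print(h,h-[.4016,.2815,z])
```

```text
[0.4903 0.307  0.158 ] [0.0887 0.0255 0.    ]
[0.4898 0.3069 0.163 ] [0.0882 0.0254 0.    ]
```

Call:
{"method": "servo_tool", "body": {
  "targets": [
    [[0.04,0.3,0],0],
    [[0.04,0.7,0],0],
    [[0.04,0.8,0],0],
    [[0.04,0.8,0],0],
    [[0.04,0.8,0],0],
    [[0.04,0.8,0],0],
    [[0.04,0.8,0],0],
    [[0.04,0.8,0],0]
  ]
}}

```text
clock: 12.68
position: [0.4989, 0.0056, 0.1747]
tool_rot: [3.141, 0.001, 0.284]
force: [0.4, 0.5, -4.1]
grip_width: 0.0126
```

Call:
{"method": "servo_tool", "body": {
  "targets": [
    [[-0.55,0.7,0],0],
    [[-0.55,0.7,0],0],
    [[-0.55,0.7,0],0],
    [[-0.55,0.7,0],0],
    [[-0.55,0.7,0],0],
    [[-0.55,0.7,0],0],
    [[-0.5,0.6,0],0],
    [[-0.2,0.3,0],0],
    [[0,0,0],0],
    [[0,0,0],0],
    [[0,0,0],0]
  ]
}}

```text
clock: 14.05
position: [0.3788, -0.2923, 0.1749]
tool_rot: [-3.141, -0.0, 0.286]
force: [0.2, 1.0, -2.0]
grip_width: 0.0125
```

```bash
python3 w.py k2 wrist top
```

```text
14.15 [ 0.37873624 -0.29246618  0.17499802] [-3.14149629e+00  4.23210736e-06  2.85760059e-01] 0.012633255089576058 [-0.28316551 -0.25234764 -3.79443487]
```

View pics/k2_wrist_b.png

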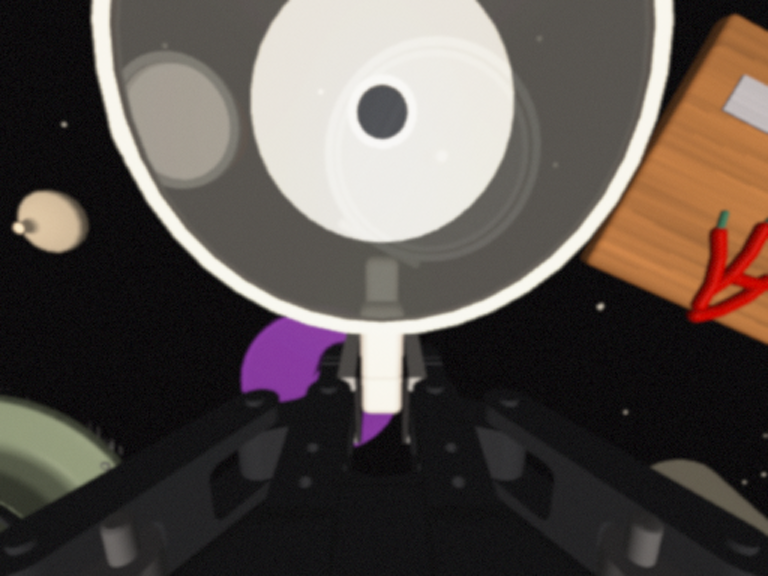

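View pics/k2_top_b.png

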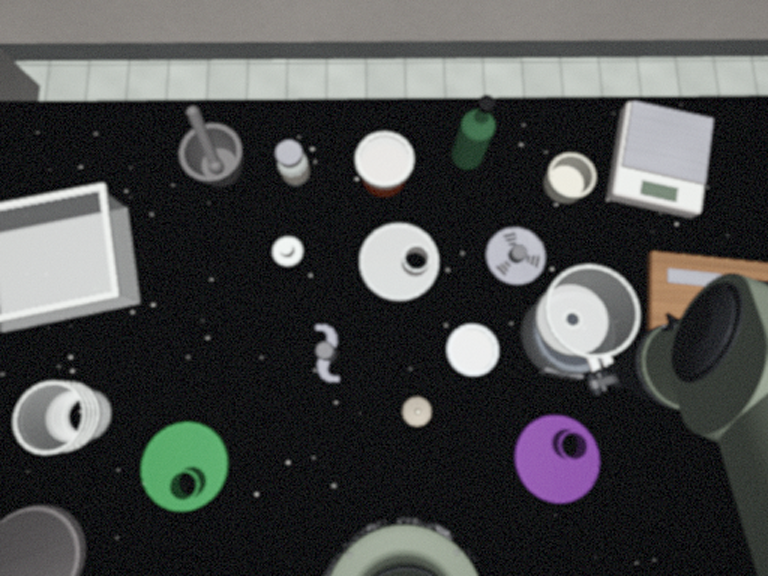

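Run:
```python
from h import *
np.set_printoptions(precision=4,suppress=True)
c=cal("pics/k2_wrist.npy")
k=lambda X,Y:((X+.5)/1.5-.5,(Y+.5)/1.5-.5)
p=lambda X,Y,z:pl(c,*k(X,Y),z)
print("hole",p(382,112,.161),"tip",p(442,156,.115))
pts=[k(*q) for q in((325,150),(541,150),(432,37),(430,262),(352,78),(512,78),(352,225),(515,225))]
print(circfit(c,pts,.074))
crop(cv2.imread("pics/k2_wrist.png"),200,10,380,190,4,"pics/f.png")
```

```text
hole [ 0.4671 -0.2667  0.161 ] tip [ 0.4597 -0.3031  0.115 ]
(array([ 0.4584, -0.3035]), np.float64(0.06892703542365007))
```

View pics/f.png

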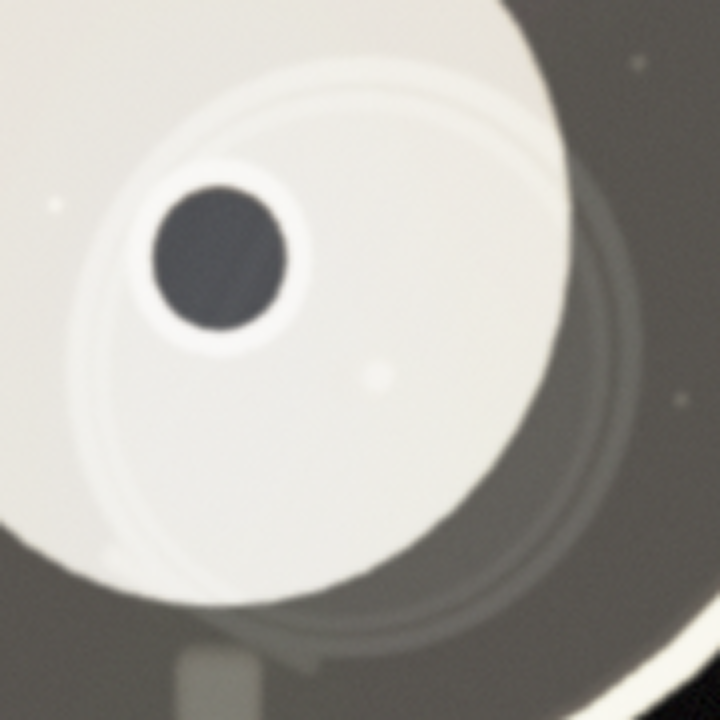

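Call:
{"method": "servo_tool", "body": {
  "targets": [
    [[-0.12,0.22,0],0],
    [[-0.13,0.22,0],0],
    [[-0.12,0.22,0],0],
    [[0,0,0.2],0],
    [[0,0,0.1],0],
    [[0,0,0],0],
    [[0,0,0],0]
  ]
}}

```text
clock: 15.02
position: [0.3702, -0.3296, 0.1601]
tool_rot: [3.142, -0.0, 0.285]
force: [0.3, -0.1, -1.8]
grip_width: 0.0126
```

```bash
python3 w.py k3 wrist
python3 - <<'E'
from h import *
crop(cv2.imread("pics/k3_wrist.png"),160,0,340,190,4,"pics/f2.png")
E
```

```text
15.075 [ 0.37026931 -0.3296793   0.16016294] [ 3.14141213e+00 -1.91722651e-04  2.85161579e-01] 0.012514941679968805 [ 0.67504388  0.56914732 -2.2142615 ]
```

View pics/f2.png

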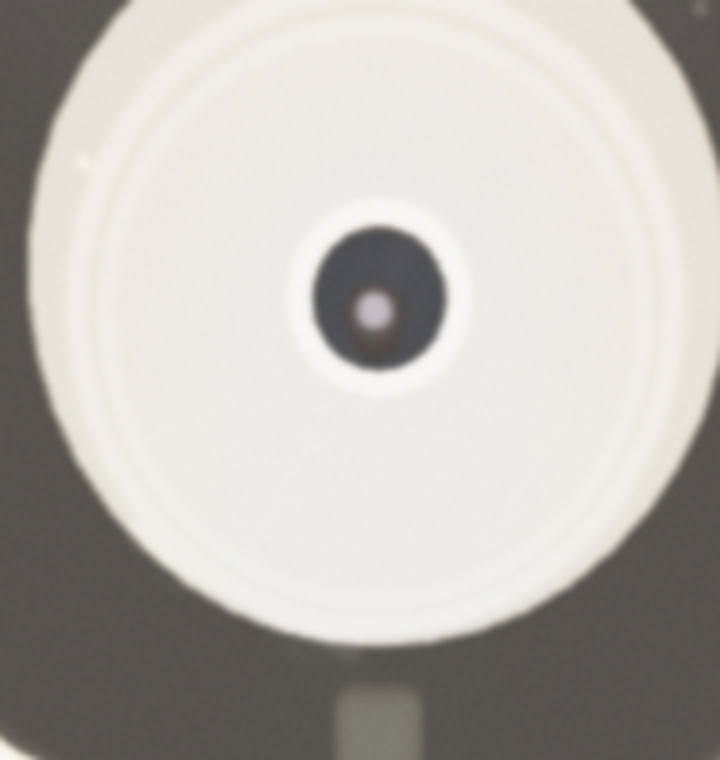

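Run:
```python
from h import *
np.set_printoptions(precision=4,suppress=True)
c=cal("pics/k3_wrist.npy")
k=lambda X,Y:(160+(X+.5)/4-.5,(Y+.5)/4-.5)
t=pl(c,*k(374,310),.115)
for z in(.144,.149):
    h=pl(c,*k(380,298),z);d=t-h;a=.285;print(h,t,"tool mm",1e3*(np.cos(a)*d[0]+np.sin(a)*d[1]),1e3*(np.sin(a)*d[0]-np.cos(a)*d[1]))
```

```text
[ 0.4591 -0.3039  0.144 ] [ 0.4598 -0.3026  0.115 ] tool mm 1.043364739211135 -1.0574751617505052
[ 0.4586 -0.3041  0.149 ] [ 0.4598 -0.3026  0.115 ] tool mm 1.5831536817694811 -1.0473653650431816
```

Call:
{"method": "servo_tool", "body": {
  "targets": [
    [[0.02,-0.02,0.2],0],
    [[0,0,0.3],0],
    [[0,0,0.3],0],
    [[0,0,0.3],0],
    [[0,0,0.2],0],
    [[0,0,0.1],0],
    [[0,0,0.05],0],
    [[0,0,0.05],0],
    [[0,0,0],0]
  ]
}}

```text
clock: 16.2
position: [0.3708, -0.3286, 0.0851]
tool_rot: [3.141, -0.0, 0.285]
force: [0.2, 0.5, -2.7]
grip_width: 0.0125
```

Call:
{"method": "servo_tool", "body": {
  "targets": [
    [[0,0,0.02],0],
    [[0,0,0.02],0],
    [[0,0,0.02],0],
    [[0,0,0],0]
  ]
}}

```text
clock: 16.7
position: [0.3708, -0.3287, 0.0822]
tool_rot: [3.141, -0.0, 0.285]
force: [-2.3, -0.6, 2.9]
grip_width: 0.0125
```

Call:
{"method": "servo_tool", "body": {
  "targets": [
    [[0,0,0.01],0],
    [[0,0,0],0]
  ]
}}

```text
clock: 16.95
position: [0.3707, -0.3288, 0.082]
tool_rot: [3.141, 0.0, 0.284]
force: [-4.9, 2.4, 14.1]
grip_width: 0.0123
```

Call:
{"method": "servo_tool", "body": {
  "targets": [
    [[0,0,0],0],
    [[0,0,0],0],
    [[0,0,0],0],
    [[0,0,-0.5],0],
    [[0,0,-0.9],0],
    [[0,0,-0.9],0],
    [[-0.8,-0.3,-0.5],0],
    [[-0.8,-0.3,-0.5],0],
    [[0,0,0],0],
    [[0,0,0],0]
  ],
  "gripper": 0.2
}}

```text
clock: 18.2
position: [0.286, -0.3223, 0.2464]
tool_rot: [3.141, -0.0, 0.285]
force: [1.1, -0.4, -1.4]
grip_width: 0.0513
```

```bash
python3 w.py k4 wrist side top
python3 - <<'E'
from h import *
c=cal("pics/k4_top.npy");print(proj(c,[.459,-.3035,.074]))
crop(cv2.imread("pics/k4_side.png"),250,110,360,210,6,"pics/g.png")
crop(cv2.imread("pics/k4_top.png"),320,160,440,270,6,"pics/g2.png")
E
```

```text
18.35 [ 0.28613444 -0.3219539   0.24585381] [-3.14042799e+00  1.99520104e-04  2.85801658e-01] 0.05097123164238876 [ 0.06592771  0.61134518 -0.52341166]
[383.25640164 219.49769291]
```

View pics/g.png

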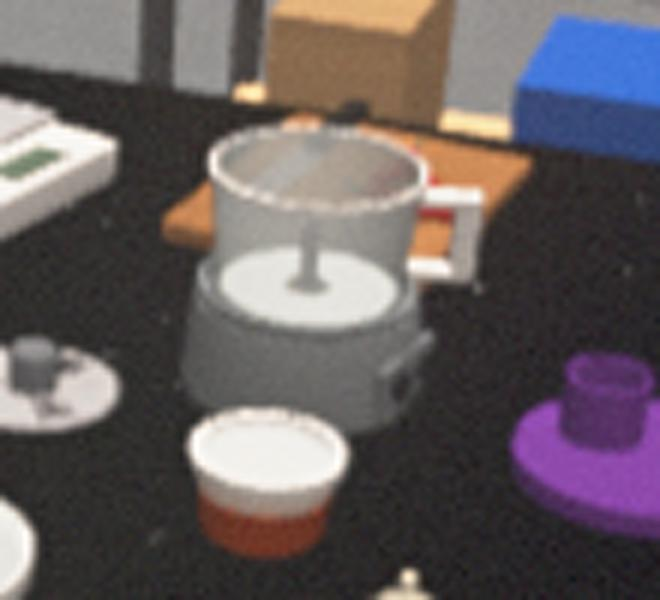

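View pics/g2.png

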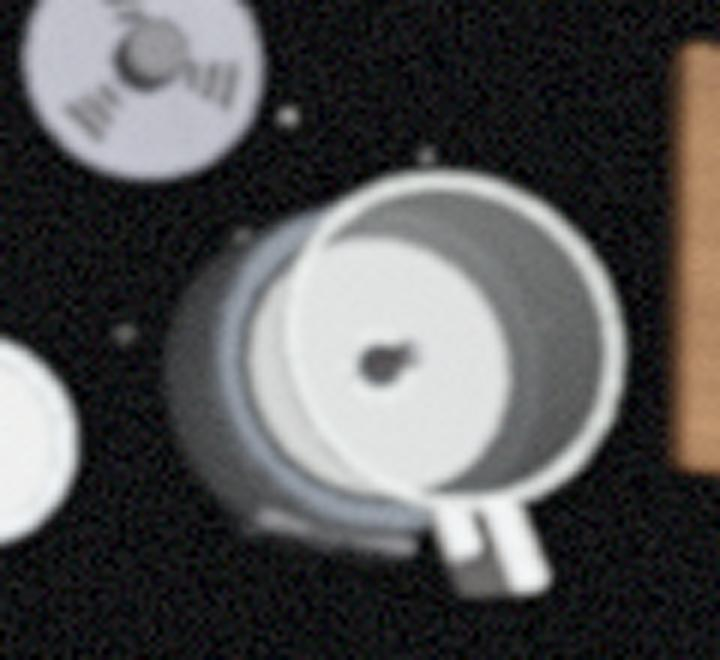

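View pics/k4_wrist_b.png

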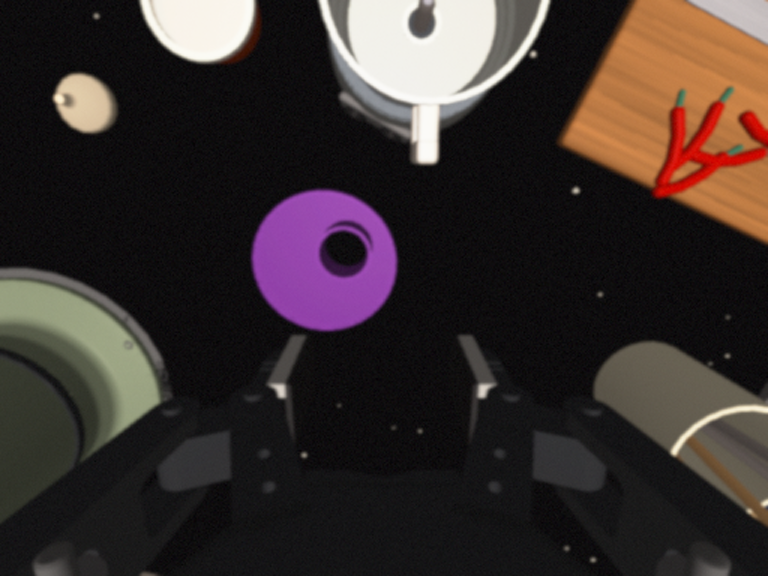

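Call:
{"method": "servo_tool", "body": {
  "targets": [
    [[0.76,-0.55,0],0],
    [[0.76,-0.55,0],0],
    [[0.76,-0.55,0],0],
    [[0.76,-0.55,0],0],
    [[0.76,-0.55,0],0],
    [[0.76,-0.55,0],0],
    [[0.1,-0.91,0.3],0],
    [[0.1,-0.91,0.3],0],
    [[0.1,-0.91,0.3],0],
    [[0.1,-0.91,0.3],0],
    [[0.1,-0.91,0.3],0],
    [[0,0,0],0]
  ],
  "gripper": 0.5
}}

```text
clock: 19.85
position: [0.4168, 0.1291, 0.1702]
tool_rot: [-3.14, 0.002, 0.291]
force: [0.1, -0.8, -0.1]
grip_width: 0.064
```

Call:
{"method": "servo_tool", "body": {
  "targets": [
    [[0,0,0],0],
    [[0,0,0],0]
  ]
}}

```text
clock: 20.1
position: [0.4184, 0.1248, 0.1715]
tool_rot: [3.142, 0.0, 0.283]
force: [-0.1, -0.8, 0.4]
grip_width: 0.064
```

```bash
python3 w.py n1 wrist;python3 - <<'E'
from h import *
c=cal("pics/k4_top.npy")
k=lambda X,Y:(320+(X+.5)/6-.5,160+(Y+.5)/6-.5)
for z in (.151,.085):print(circfit(c,[k(*q) for q in((288,350),(628,350),(435,168),(320,245),(575,225),(300,420),(605,425),(350,490),(560,490))],z))
E
```

```text
20.15 [0.41842184 0.12476089 0.1715874 ] [ 3.14147247e+00 -1.46091471e-04  2.83260909e-01] 0.06402990718018153 [ 0.02266039 -1.43414447  0.22414603]
(array([ 0.45514963, -0.30401453]), np.float64(0.06885155489727487))
(array([ 0.46365125, -0.33103076]), np.float64(0.0742761125244828))
```

View pics/n1_wrist_b.png

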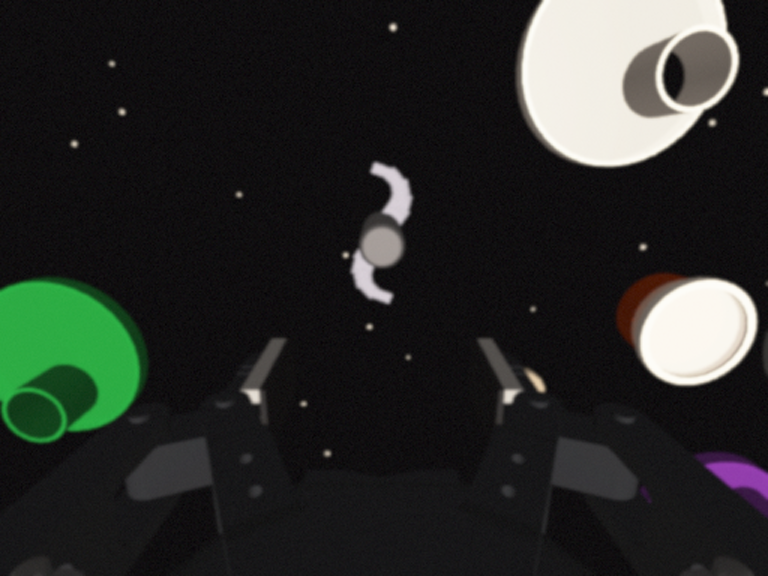

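Run:
```python
from h import *
np.set_printoptions(precision=4,suppress=True)
c=cal("pics/n1_wrist.npy")
k=lambda X,Y:((X+.5)/1.5-.5,(Y+.5)/1.5-.5)
t=pl(c,*k(382.5,246.5),.07);tcp=np.array([.41842,.12476,.17159]);d=t-tcp;a=.28326
print(t,(np.cos(a)*d[0]+np.sin(a)*d[1])/.05,(np.sin(a)*d[0]-np.cos(a)*d[1])/.05)
print(circfit(c,[k(361,247),k(404,247),k(382,225),k(382,268)],.07))
l=lambda X,Y:pl(c,*k(X,Y),.054)
print("lid tube",circfit(c,[k(658,78),k(738,55),k(700,27),k(688,109),k(665,45),k(725,90)],.054))
```

```text
[0.4339 0.1283 0.07  ] 0.3165414959120493 0.018648948035985328
(array([0.4337, 0.1282]), np.float64(0.014824590034967828))
lid tube (array([ 0.5999, -0.0338]), np.float64(0.024994671019356082))
```

Call:
{"method": "servo_tool", "body": {
  "targets": [
    [[0.31,0.02,0.4],0],
    [[0,0,0.8],0],
    [[0,0,0.8],0],
    [[0,0,0.8],0],
    [[0,0,0.4],0],
    [[0,0,0],0],
    [[0,0,0],0]
  ]
}}

```text
clock: 21.02
position: [0.4338, 0.1288, 0.0123]
tool_rot: [3.142, -0.001, 0.284]
force: [-0.0, 0.5, 0.2]
grip_width: 0.064
```

Call:
{"method": "servo_tool", "body": {
  "targets": [
    [[0,0,0],0],
    [[0,0,0],0],
    [[0,0,0],0],
    [[0,0,0],0],
    [[0,0,0],0],
    [[0,0,0],0]
  ],
  "gripper": -1,
  "newtons": 60
}}

```text
clock: 21.78
position: [0.4338, 0.129, 0.0124]
tool_rot: [3.141, -0.002, 0.285]
force: [-1.3, -0.6, 13.7]
grip_width: 0.0303
```

Call:
{"method": "servo_tool", "body": {
  "targets": [
    [[0,0,-0.2],0],
    [[0,0,-0.6],0],
    [[0,0,-0.9],0],
    [[0,0,-0.9],0],
    [[0,0,-0.9],0],
    [[0,0,-0.4],0],
    [[0,0,-0.1],0]
  ]
}}

```text
clock: 22.65
position: [0.4335, 0.1289, 0.2129]
tool_rot: [3.141, -0.002, 0.284]
force: [0.1, -0.9, -0.5]
grip_width: 0.0301
```

Call:
{"method": "servo_tool", "body": {
  "targets": [
    [[-0.15,0.4,0],0],
    [[-0.36,0.84,0],0],
    [[-0.36,0.84,0],0],
    [[-0.36,0.84,0],0],
    [[-0.36,0.84,0],0],
    [[-0.36,0.84,0],0],
    [[-0.36,0.84,0],0],
    [[-0.36,0.84,0],0],
    [[-0.36,0.84,0],0],
    [[-0.36,0.84,0],0],
    [[-0.16,0.4,0],0],
    [[0,0,0],0]
  ]
}}

```text
clock: 24.15
position: [0.3794, -0.323, 0.2104]
tool_rot: [-3.14, 0.001, 0.283]
force: [-0.3, 0.2, -1.5]
grip_width: 0.0303
```

Call:
{"method": "servo_tool", "body": {
  "targets": [
    [[0,0,0],0],
    [[0,0,0],0]
  ]
}}

```text
clock: 24.4
position: [0.3805, -0.3212, 0.2114]
tool_rot: [-3.141, 0.0, 0.286]
force: [0.2, 0.2, -0.8]
grip_width: 0.0296
```

```bash
python3 w.py n2 wrist side
```

```text
24.5 [ 0.38051688 -0.32153921  0.21156751] [ 3.14152354e+00 -4.34630322e-05  2.85755305e-01] 0.030129235942929124 [-0.26934152  0.6883672  -1.29135263]
```

View pics/n2_wrist_b.png

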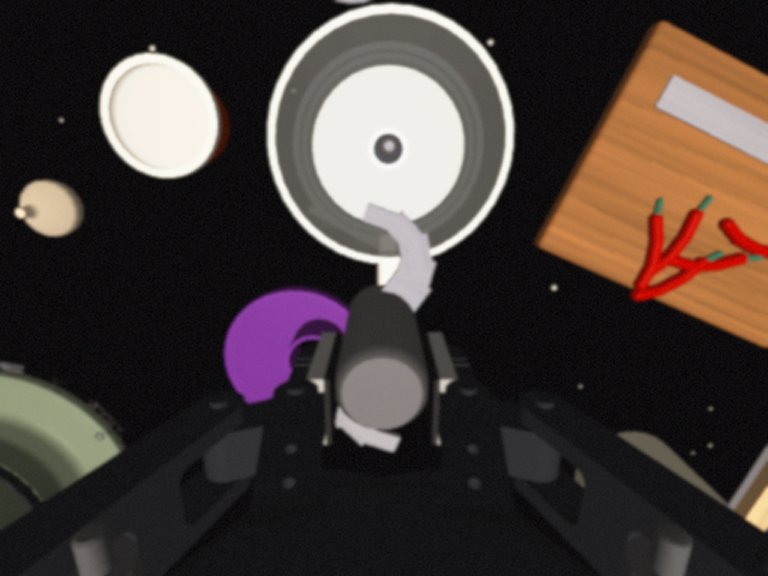

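View pics/n2_side_b.png

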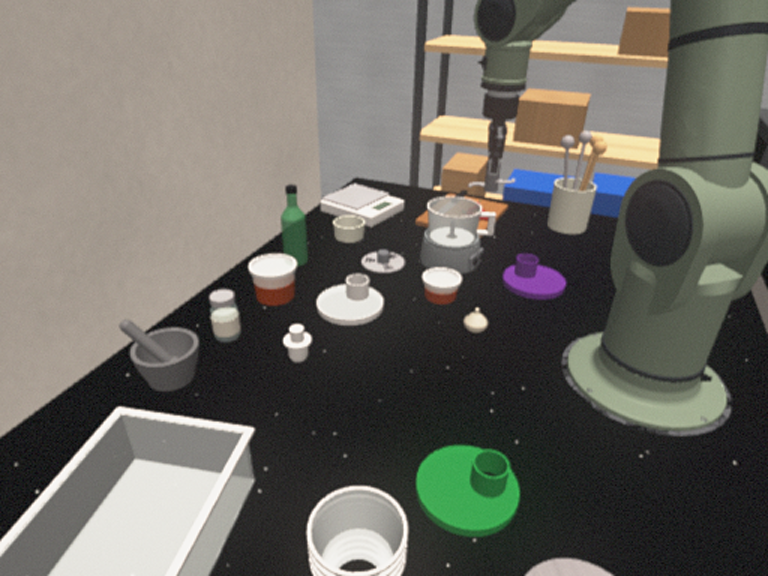

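Run:
```python
from h import *
np.set_printoptions(precision=4,suppress=True)
c=cal("pics/n2_wrist.npy")
k=lambda X,Y:((X+.5)/1.5-.5,(Y+.5)/1.5-.5)
hub=circfit(c,[k(337,392),k(428,392),k(382,355),k(382,430)],.269);print("hub",hub)
tcp=np.array([.38052,-.32154]);a=.2858
T=lambda d:(np.cos(a)*d[0]+np.sin(a)*d[1],np.sin(a)*d[0]-np.cos(a)*d[1])
print("hub rel tcp tool",T(hub[0]-tcp))
for n,p in(("hole",pl(c,*k(388,149),.071)[:2]),("tip",pl(c,*k(389,146),.115)[:2]),("rim",circfit(c,[k(266,135),k(515,135),k(390,3),k(290,60),k(488,60),k(290,215),k(490,215),k(340,255)],.151)[0]),("floor",circfit(c,[k(312,143),k(465,143),k(388,64),k(388,222)],.071)[0])):print(n,p,T(p-tcp))
```

```text
hub (array([ 0.381 , -0.3216]), np.float64(0.014113216372814269))
hub rel tcp tool (np.float64(0.00041765055003764264), np.float64(0.00022582325769277396))
hole [ 0.459  -0.3033] (np.float64(0.08042854464640006), np.float64(0.004571222723181466))
tip [ 0.4596 -0.303 ] (np.float64(0.08105620896636088), np.float64(0.004508964876963267))
rim [ 0.4579 -0.3035] (np.float64(0.0793091351820806), np.float64(0.004461260959283699))
floor [ 0.4604 -0.3032] (np.float64(0.08182476865950794), np.float64(0.004918816922928816))
```

Call:
{"method": "servo_tool", "body": {
  "targets": [
    [[0.3,0.02,0],0],
    [[0.5,0.03,0],0],
    [[0.5,0.03,0],0],
    [[0.3,0.01,0],0],
    [[0,0,0.2],0],
    [[0,0,0.4],0],
    [[0,0,0.1],0],
    [[0,0,0],0],
    [[0,0,0],0]
  ]
}}

```text
clock: 25.62
position: [0.4584, -0.3042, 0.1771]
tool_rot: [3.141, -0.001, 0.284]
force: [0.2, 0.5, -1.1]
grip_width: 0.0307
```

```bash
python3 w.py n3 wrist side
python3 - <<'E'
from h import *
crop(cv2.imread("pics/n3_side.png"),250,90,360,190,6,"pics/g.png")
E
```

```text
25.725 [ 0.45852112 -0.30416051  0.17704349] [ 3.14091086e+00 -5.30193638e-04  2.84633322e-01] 0.029908024938005217 [-0.12522503 -0.74286107 -1.09542239]
```

View pics/n3_wrist_b.png

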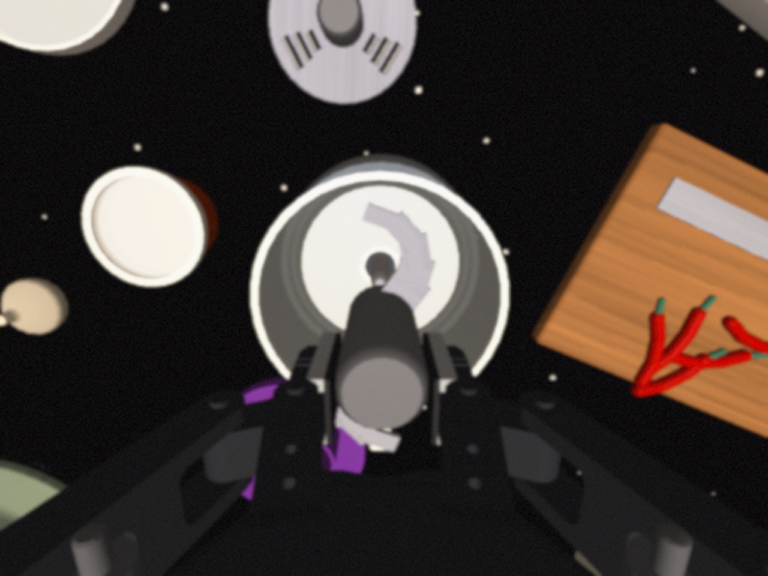

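View pics/g.png

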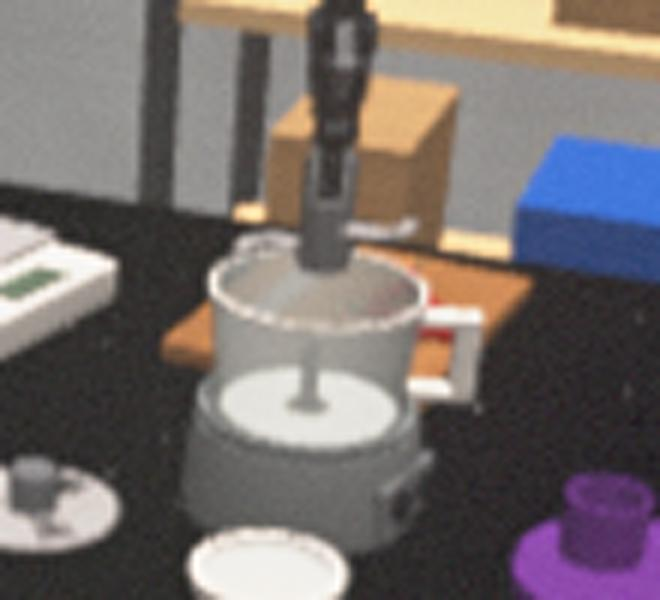

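Call:
{"method": "servo_tool", "body": {
  "targets": [
    [[0,-0.01,0.2],0],
    [[0,0,0.3],0],
    [[0,0,0.3],0],
    [[0,0,0.2],0],
    [[0,0,0.2],0],
    [[0,0,0.2],0],
    [[0,0,0.1],0],
    [[0,0,0],0]
  ]
}}

```text
clock: 26.72
position: [0.4581, -0.3034, 0.1013]
tool_rot: [-3.141, 0.0, 0.285]
force: [-0.6, 0.2, -1.8]
grip_width: 0.0302
```

Call:
{"method": "servo_tool", "body": {
  "targets": [
    [[0,0,0.1],0],
    [[0,0,0.1],0],
    [[0,0,0.05],0],
    [[0,0,0.05],0],
    [[0,0,0],0]
  ]
}}

```text
clock: 27.35
position: [0.4582, -0.3034, 0.0864]
tool_rot: [-3.141, 0.0, 0.285]
force: [0.1, 0.2, -0.2]
grip_width: 0.03
```

Call:
{"method": "servo_tool", "body": {
  "targets": [
    [[0,0,0.03],0],
    [[0,0,0.02],0],
    [[0,0,0],0]
  ]
}}

```text
clock: 27.72
position: [0.4582, -0.3035, 0.084]
tool_rot: [-3.142, 0.0, 0.285]
force: [-0.9, -0.9, -1.4]
grip_width: 0.0302
```

Call:
{"method": "servo_tool", "body": {
  "targets": [
    [[0,0,0.02],0],
    [[0,0,0],0]
  ]
}}

```text
clock: 27.98
position: [0.4584, -0.3035, 0.0835]
tool_rot: [3.141, -0.0, 0.285]
force: [-2.5, 1.9, 7.9]
grip_width: 0.0303
```

Call:
{"method": "servo_tool", "body": {
  "targets": [
    [[0,0,0],0],
    [[0,0,0],0],
    [[0,0,0],0],
    [[0,0,-0.3],0],
    [[0,0,-0.8],0],
    [[0,0,-0.8],0],
    [[0,0,-0.8],0],
    [[-0.8,0,0],0],
    [[-0.8,0,0],0],
    [[0,0,0],0],
    [[0,0,0],0]
  ],
  "gripper": 0.15
}}

```text
clock: 29.35
position: [0.3819, -0.3259, 0.2189]
tool_rot: [3.141, -0.001, 0.285]
force: [0.1, -0.7, -0.4]
grip_width: 0.0491
```

```bash
python3 w.py n4 wrist side
python3 - <<'E'
from h import *
crop(cv2.imread("pics/n4_side.png"),250,90,360,210,5,"pics/g.png")
E
```

```text
29.45 [ 0.38229194 -0.32559237  0.21838688] [ 3.14135378e+00 -6.42935661e-04  2.85885088e-01] 0.049404369604995245 [ 0.52604353 -0.35815874  0.19166107]
```

View pics/n4_wrist_b.png

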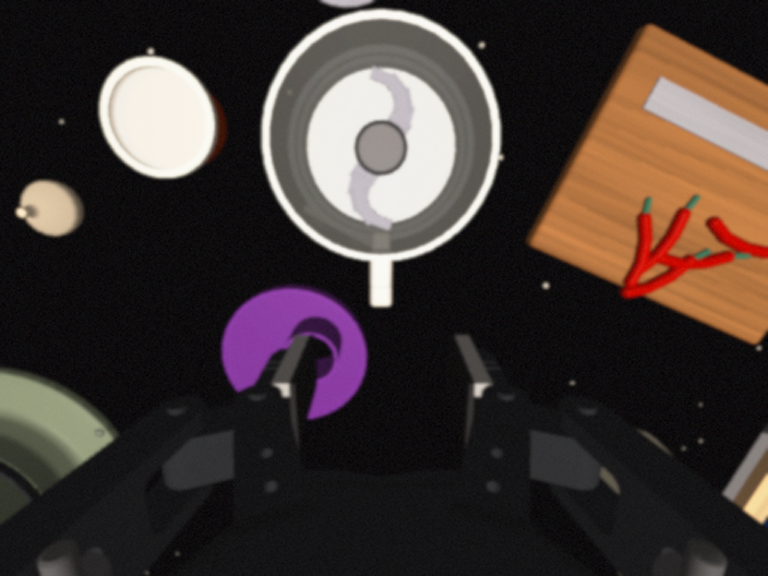

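View pics/g.png

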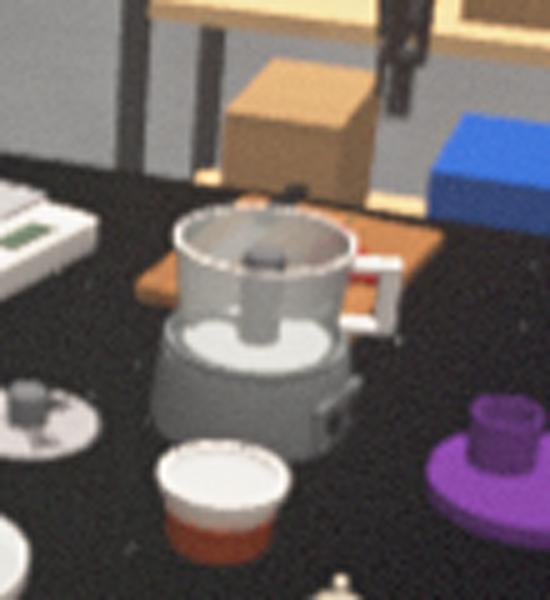

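Call:
{"method": "servo_tool", "body": {
  "targets": [
    [[0.69,-0.72,0],0],
    [[0.69,-0.72,0],0],
    [[0.69,-0.72,0],0],
    [[0.69,-0.72,0],0],
    [[0.69,-0.72,0],0],
    [[0.69,-0.72,0],0],
    [[0,0,0.5],0],
    [[0,0,0.5],0],
    [[0,0,0],0],
    [[0,0,0],0]
  ],
  "gripper": 1
}}

```text
clock: 30.7
position: [0.52, -0.0602, 0.1688]
tool_rot: [-3.142, -0.001, 0.285]
force: [0.4, -0.6, 0.1]
grip_width: 0.0855
```

```bash
python3 w.py l1 wrist
python3 - <<'E'
from h import *
c=cal("pics/n4_wrist.npy")
k=lambda X,Y:((X+.5)/1.5-.5,(Y+.5)/1.5-.5)
print(circfit(c,[k(*q) for q in((261,137),(501,137),(381,9),(280,70),(482,70),(285,212),(475,212),(330,252),(430,252))],.151))
print(circfit(c,[k(*q) for q in((355,147),(407,147),(381,120),(381,174))],.141))
E
```

```text
30.75 [ 0.52003831 -0.06032634  0.16899803] [ 3.14127822e+00 -1.17105137e-03  2.84887814e-01] 0.08551024380827389 [ 0.53676656 -0.59752909  0.0879618 ]
(array([ 0.45836229, -0.30330163]), np.float64(0.06698280565453028))
(array([ 0.45834727, -0.30350209]), np.float64(0.015111561506993486))
```

View pics/l1_wrist_b.png

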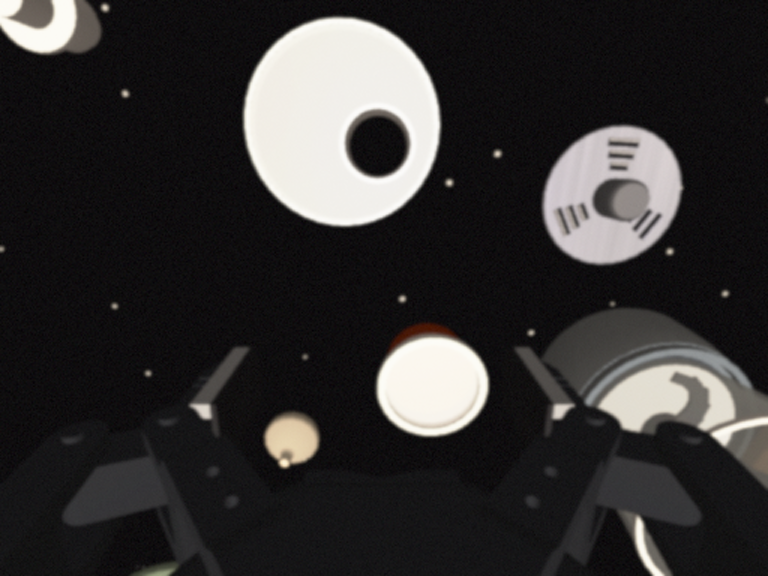

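Run:
```python
from h import *
np.set_printoptions(precision=4,suppress=True)
crop(cv2.imread("pics/l1_wrist.png"),150,0,310,160,5,"pics/g.png")
im=cv2.imread("pics/l1_wrist.png");c=cal("pics/l1_wrist.npy")
g=cv2.cvtColor(im,cv2.COLOR_BGR2GRAY)
m=(g>110).astype(np.uint8)
cs,h=cv2.findContours(m,cv2.RETR_CCOMP,cv2.CHAIN_APPROX_NONE)
for i,q in enumerate(cs):
    A=cv2.contourArea(q);M=q[:,0].mean(0)
    if 150<M[0]<300 and M[1]<160 and A>300:
        for z in(.010,.014,.054):print(A,M,h[0][i][3],z,*circfit(c,q[:,0],z))
```

```text
14222.0 [227.4948  80.5628] -1 0.01 [ 0.6037 -0.0041] 0.07444845065320535
14222.0 [227.4948  80.5628] -1 0.014 [ 0.6035 -0.0046] 0.07355295003674439
14222.0 [227.4948  80.5628] -1 0.054 [ 0.6018 -0.0089] 0.06459794387215326
1474.0 [251.1066  95.5082] 58 0.01 [ 0.6001 -0.0333] 0.024430224771051594
1474.0 [251.1066  95.5082] 58 0.014 [ 0.6    -0.0334] 0.024136366656466877
1474.0 [251.1066  95.5082] 58 0.054 [ 0.5986 -0.0342] 0.021197785510613278
```

View pics/g.png

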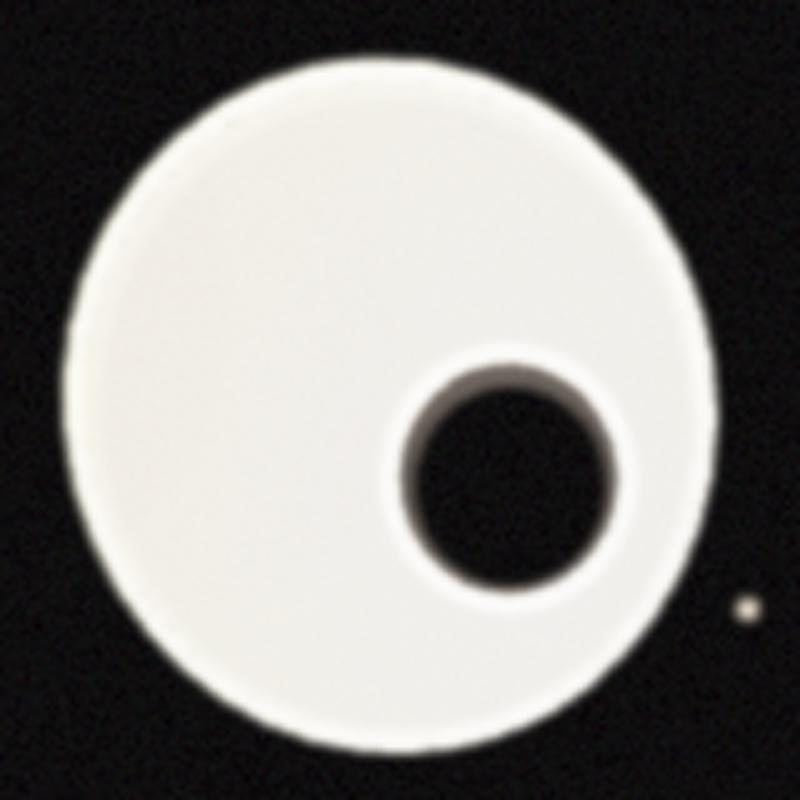

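Call:
{"method": "servo_tool", "body": {
  "targets": [
    [[0.8,-0.03,0],0],
    [[0.86,-0.03,0],0],
    [[0,0,0.8],0],
    [[0,0,0.8],0],
    [[0,0,0.8],0],
    [[0,0,0.6],0],
    [[0,0,0.3],0],
    [[0,0,0],0],
    [[0,0,0],0]
  ]
}}

```text
clock: 31.88
position: [0.5991, -0.0344, 0.0044]
tool_rot: [3.141, -0.002, 0.285]
force: [0.3, 0.2, -0.5]
grip_width: 0.0851
```

```bash
python3 w.py l2 wrist side
```

```text
31.975 [ 0.59902276 -0.03442077  0.00425851] [ 3.14099010e+00 -1.70837743e-03  2.84538029e-01] 0.0853231516836836 [-0.41447169 -0.90597154  0.2129052 ]
```

View pics/l2_wrist_b.png

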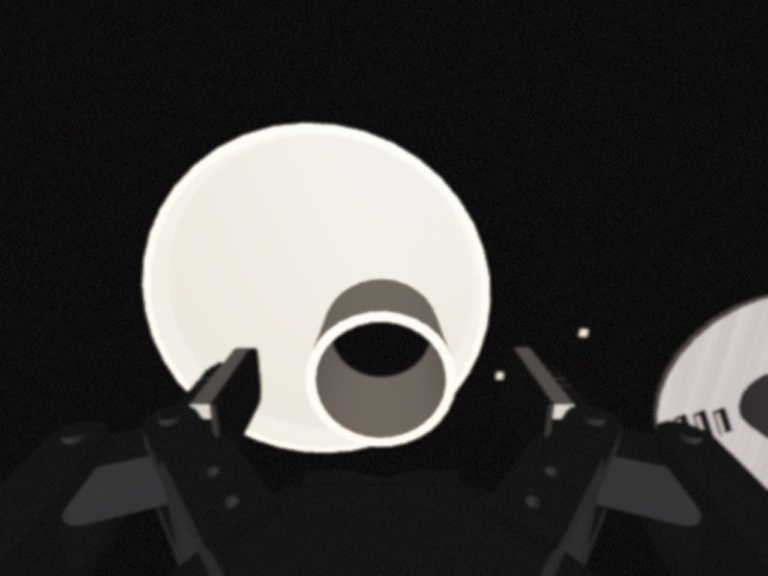

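View pics/l2_side_b.png

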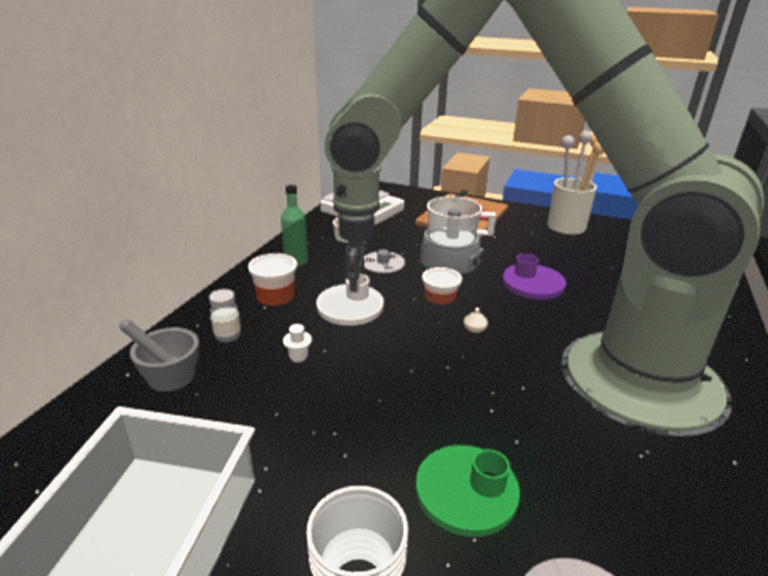

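Call:
{"method": "servo_tool", "body": {
  "targets": [
    [[0,0,0.15],0],
    [[0,0,0.15],0],
    [[0,0,0.06],0],
    [[0,0,0],0]
  ]
}}

```text
clock: 32.48
position: [0.598, -0.0343, -0.0154]
tool_rot: [-3.141, 0.001, 0.285]
force: [-0.7, -0.1, -0.1]
grip_width: 0.0854
```

Call:
{"method": "servo_tool", "body": {
  "targets": [
    [[0,0,0],0],
    [[0,0,0],0],
    [[0,0,0],0],
    [[0,0,0],0],
    [[0,0,0],0],
    [[0,0,0],0]
  ],
  "gripper": -1,
  "newtons": 50
}}

```text
clock: 33.22
position: [0.5984, -0.0343, -0.0145]
tool_rot: [3.141, -0.0, 0.285]
force: [-2.3, 0.1, 7.3]
grip_width: 0.0513
```

Call:
{"method": "servo_tool", "body": {
  "targets": [
    [[0,0,-0.2],0],
    [[0,0,-0.5],0],
    [[0,0,-0.8],0],
    [[0,0,-0.8],0],
    [[0,0,-0.8],0],
    [[0,0,-0.6],0],
    [[0,0,-0.3],0],
    [[0,0,0],0]
  ]
}}

```text
clock: 34.22
position: [0.5984, -0.0344, 0.1855]
tool_rot: [3.141, -0.001, 0.285]
force: [0.2, -0.7, -1.4]
grip_width: 0.0512
```

Call:
{"method": "servo_tool", "body": {
  "targets": [
    [[-0.25,0.28,0],0],
    [[-0.5,0.55,0],0],
    [[-0.6,0.66,0],0],
    [[-0.6,0.66,0],0],
    [[-0.6,0.66,0],0],
    [[-0.6,0.66,0],0],
    [[-0.6,0.66,0],0],
    [[-0.4,0.45,0],0],
    [[-0.2,0.22,0],0],
    [[0,0,0],0],
    [[0,0,0],0],
    [[0,0,0],0]
  ]
}}

```text
clock: 35.72
position: [0.4575, -0.3246, 0.185]
tool_rot: [-3.141, -0.0, 0.286]
force: [1.7, -1.0, -1.0]
grip_width: 0.0512
```

```bash
python3 w.py l3 wrist side top
python3 - <<'E'
from h import *
a=cv2.resize(cv2.imread("pics/l3_side.png")[80:200,230:370],None,fx=5,fy=5,interpolation=2)
cv2.imwrite("pics/g.png",a)
E
```

```text
35.875 [ 0.45727307 -0.32521319  0.18504939] [-3.14158955e+00 -1.60668246e-04  2.85712711e-01] 0.051378363255142 [-0.46894782 -0.23761628 -0.79905591]
```

View pics/l3_wrist_b.png

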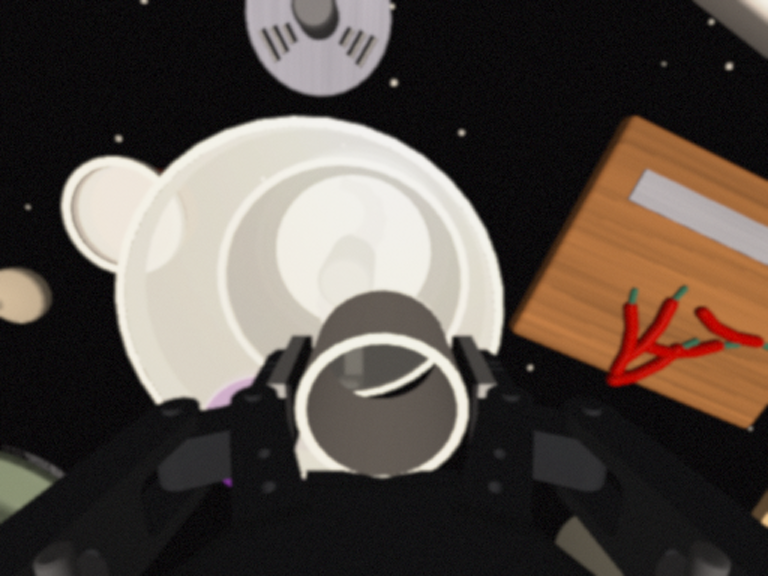

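View pics/g.png

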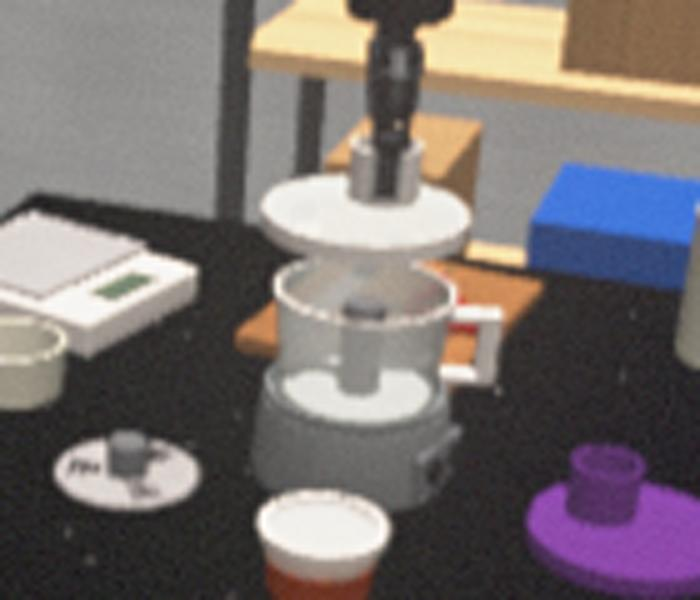

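Run:
```python
from h import *
np.set_printoptions(precision=4,suppress=True)
c=cal("pics/l3_wrist.npy")
k=lambda X,Y:((X+.5)/1.5-.5,(Y+.5)/1.5-.5)
im=cv2.imread("pics/l3_wrist.png")
cv2.imwrite("pics/g.png",cv2.resize(im[65:265,70:345],None,fx=2.9,fy=2.9,interpolation=2))
T=np.array([.45727,-.32521])
L=circfit(c,[k(*q) for q in((117,290),(135,220),(180,158),(230,130),(300,117),(370,130),(440,175),(490,240),(503,290))],.2135);print("lid",L,L[0]-T)
B=circfit(c,[k(*q) for q in((219,270),(237,215),(290,172),(345,159),(400,170),(450,215),(468,280))],.151);print("rim",B)
print("tube",circfit(c,[k(*q) for q in((297,405),(468,405),(382,334),(315,360),(450,360))],.2535))
d=B[0]-L[0];a=.2857;print((np.cos(a)*d[0]+np.sin(a)*d[1])/.05,(np.sin(a)*d[0]-np.cos(a)*d[1])/.05)
```

```text
lid (array([ 0.4624, -0.2956]), np.float64(0.07267770058631588)) [0.0052 0.0296]
rim (array([ 0.459 , -0.3042]), np.float64(0.06593038015803543))
tube (array([ 0.4585, -0.3249]), np.float64(0.025283856953338013))
-0.11483873590913986 0.14543315356054856
```

View pics/g.png

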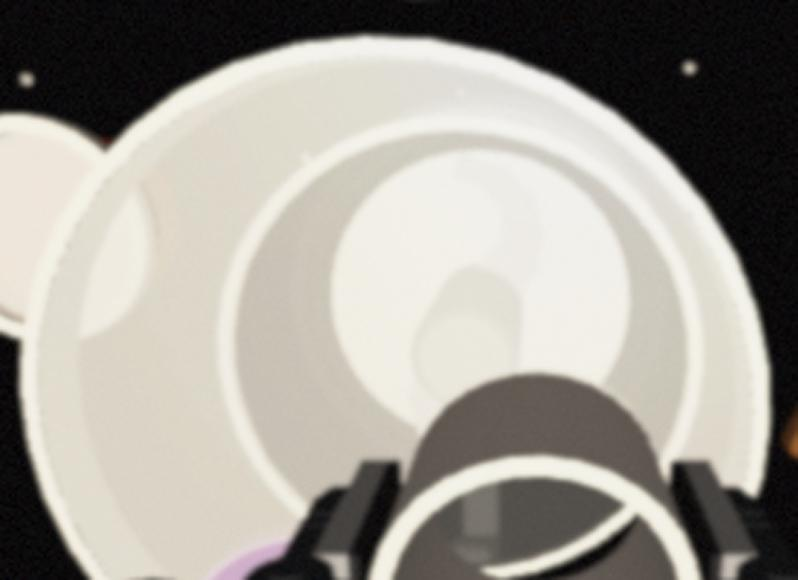

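Call:
{"method": "servo_tool", "body": {
  "targets": [
    [[-0.06,0.07,0],0],
    [[-0.055,0.07,0],0],
    [[0,0,0.2],0],
    [[0,0,0.35],0],
    [[0,0,0.2],0],
    [[0,0,0.1],0],
    [[0,0,0],0],
    [[0,0,0],0]
  ]
}}

```text
clock: 36.88
position: [0.4536, -0.3342, 0.1428]
tool_rot: [3.141, -0.0, 0.285]
force: [-0.4, 0.2, -0.7]
grip_width: 0.051
```

```bash
python3 w.py l4 wrist side
python3 - <<'E'
from h import *
a=cv2.resize(cv2.imread("pics/l4_side.png")[90:200,240:350],None,fx=4,fy=4,interpolation=2)
b=cv2.resize(cv2.imread("pics/l4_wrist.png")[70:290,70:350],None,fx=2,fy=2,interpolation=2)
cv2.imwrite("pics/g.png",np.hstack([a[:440,:240*1],b]) if 0 else b);cv2.imwrite("pics/g2.png",a)
E
```

```text
36.975 [ 0.4535452  -0.33421068  0.14287167] [ 3.14108510e+00 -3.56002338e-04  2.84762209e-01] 0.05121291704606462 [-0.74843014  0.58638361 -2.09224222]
```

View pics/g.png

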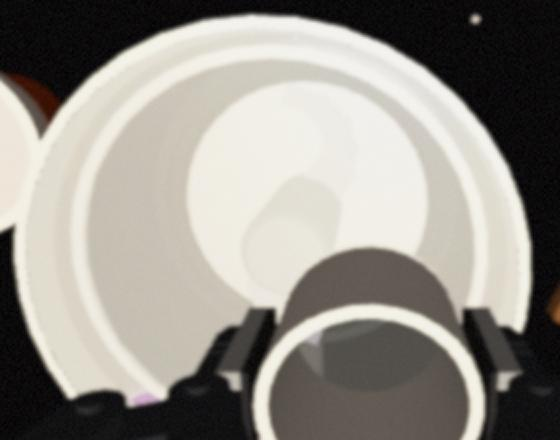

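View pics/g2.png

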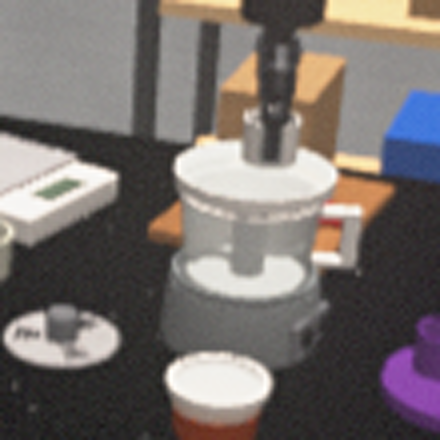

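Run:
```python
from h import *
np.set_printoptions(precision=4,suppress=True)
c=cal("pics/l4_wrist.npy")
k=lambda X,Y:(70+(X+.5)/2-.5,70+(Y+.5)/2-.5)
print(circfit(c,[k(*q) for q in((13,250),(40,140),(100,65),(180,24),(262,13),(350,31),(440,85),(500,160),(532,260))],.1714))
print(circfit(c,[k(*q) for q in((71,225),(90,150),(140,85),(200,55),(270,43),(360,60),(430,110),(475,170),(489,240))],.151))
```

```text
(array([ 0.4587, -0.3043]), np.float64(0.07298199427458887))
(array([ 0.4594, -0.3035]), np.float64(0.06676063483489449))
```

Call:
{"method": "servo_tool", "body": {
  "targets": [
    [[0.01,-0.012,0.05],0],
    [[0,0,0.08],0],
    [[0,0,0.06],0],
    [[0,0,0.04],0],
    [[0,0,0.03],0],
    [[0,0,0],0]
  ]
}}

```text
clock: 37.72
position: [0.4537, -0.3333, 0.1294]
tool_rot: [-3.141, 0.0, 0.285]
force: [0.1, 0.7, -0.9]
grip_width: 0.0509
```

Call:
{"method": "servo_tool", "body": {
  "targets": [
    [[0,0,0.02],0],
    [[0,0,0.02],0],
    [[0,0,0.01],0],
    [[0,0,0],0]
  ]
}}

```text
clock: 38.22
position: [0.4537, -0.3333, 0.127]
tool_rot: [-3.142, -0.0, 0.285]
force: [-0.2, -0.0, -2.0]
grip_width: 0.0513
```

Call:
{"method": "servo_tool", "body": {
  "targets": [
    [[0,0,0.02],0],
    [[0,0,0],0]
  ]
}}

```text
clock: 38.48
position: [0.4537, -0.3335, 0.1264]
tool_rot: [3.141, -0.0, 0.285]
force: [-2.1, 1.4, 6.6]
grip_width: 0.0511
```

Call:
{"method": "servo_tool", "body": {
  "targets": [
    [[0,0,0],0],
    [[0,0,0],0],
    [[0,0,0],0],
    [[0,0,-0.3],0],
    [[0,0,-0.8],0],
    [[0,0,-0.8],0],
    [[-0.8,0,0],0],
    [[-0.8,0,0],0],
    [[0,0,0],0],
    [[0,0,0],0]
  ],
  "gripper": 1
}}

```text
clock: 39.72
position: [0.3775, -0.3558, 0.2219]
tool_rot: [3.141, -0.001, 0.285]
force: [0.3, 0.1, 0.3]
grip_width: 0.0855
```

```bash
python3 w.py l5 wrist side
python3 - <<'E'
from h import *
crop(cv2.imread("pics/l5_side.png"),250,90,360,210,5,"pics/g.png")
E
```

```text
39.825 [ 0.37779771 -0.35546166  0.2213758 ] [ 3.14138318e+00 -6.50456058e-04  2.85863062e-01] 0.08535048970698131 [0.19421455 0.0935617  0.50066688]
```

View pics/l5_wrist_b.png

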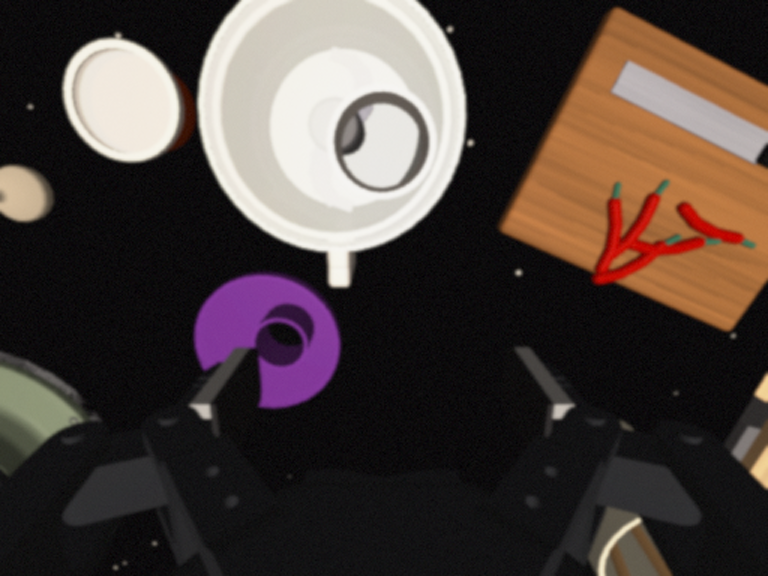

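View pics/g.png

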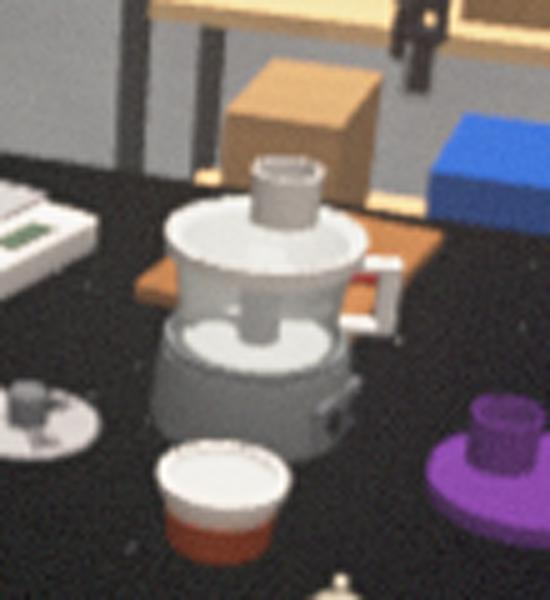

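Run:
```python
from h import *
c=cal("pics/l5_wrist.npy")
k=lambda X,Y:((X+.5)/1.5-.5,(Y+.5)/1.5-.5)
print("tube",circfit(c,[k(*q) for q in((334,140),(429,140),(382,91),(382,191),(347,107),(415,107),(348,175),(415,175))],.195))
print("lid",circfit(c,[k(*q) for q in((197,105),(467,115),(230,205),(275,240),(335,252),(400,235),(440,195),(215,50),(450,60))],.153))
```

```text
tube (array([ 0.45451462, -0.33338466]), np.float64(0.021861788023761073))
lid (array([ 0.45670377, -0.30376545]), np.float64(0.07311419226797447))
```

Call:
{"method": "servo_tool", "body": {
  "targets": [
    [[0.79,-0.65,0],0],
    [[0.79,-0.65,0],0],
    [[0.79,-0.65,0],0],
    [[0.79,-0.65,0],0],
    [[0.79,-0.65,0],0],
    [[0.79,-0.65,0],0],
    [[0.22,-0.87,0.2],0],
    [[0.22,-0.87,0.2],0],
    [[0.22,-0.87,0.2],0],
    [[0.22,-0.87,0.2],0],
    [[0.22,-0.87,0.2],0],
    [[0.22,-0.87,0.2],0]
  ],
  "gripper": 0.5
}}

```text
clock: 41.32
position: [0.5395, 0.1693, 0.1607]
tool_rot: [-3.141, -0.0, 0.286]
force: [1.1, -0.4, 0.8]
grip_width: 0.064
```

Call:
{"method": "servo_tool", "body": {
  "targets": [
    [[0,0,0],0],
    [[0,0,0],0],
    [[0,0,0],0]
  ]
}}

```text
clock: 41.7
position: [0.5399, 0.166, 0.1612]
tool_rot: [3.141, -0.0, 0.283]
force: [0.1, -0.6, -0.4]
grip_width: 0.0642
```

```bash
python3 w.py p1 wrist
python3 - <<'E'
from h import *
E
```

```text
41.75 [0.53993499 0.16593754 0.16120978] [ 3.14127303e+00 -2.34760481e-04  2.83357080e-01] 0.06430215243194494 [ 0.01835658 -0.6519957   0.35990363]
```

View pics/p1_wrist_b.png

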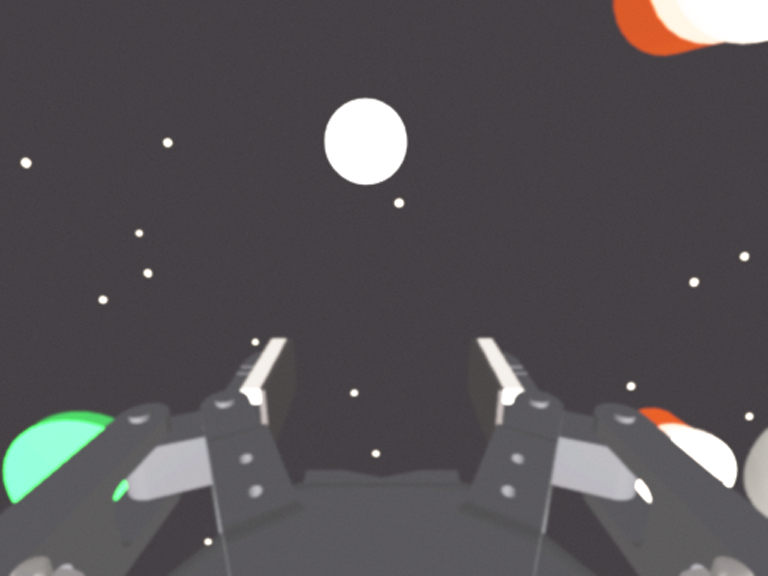

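Run:
```python
from h import *
c=cal("pics/p1_wrist.npy")
k=lambda X,Y:((X+.5)/1.5-.5,(Y+.5)/1.5-.5)
im=cv2.imread("pics/p1_wrist.png")
g=cv2.cvtColor(im,cv2.COLOR_BGR2GRAY)
cs,_=cv2.findContours((g>170).astype(np.uint8),0,1)
for q in cs:
    M=q[:,0].mean(0)
    if cv2.contourArea(q)>1000 and 200<M[0]<300 and M[1]<150:
        L=circfit(c,q[:,0],.043);print(M,L)
        d=L[0]-[.53993,.16594];a=.2834;print((np.cos(a)*d[0]+np.sin(a)*d[1])/.05,(np.sin(a)*d[0]-np.cos(a)*d[1])/.05)
```

```text
[243.39873418  93.93670886] (array([0.61770377, 0.1997996 ]), np.float64(0.02733662552701836))
1.6827854658768255 -0.21523452220425524
```

Call:
{"method": "servo_tool", "body": {
  "targets": [
    [[0.5,-0.07,0],0],
    [[0.7,-0.08,0],0],
    [[0.48,-0.07,0],0],
    [[0,0,0.4],0],
    [[0,0,0.5],0],
    [[0,0,0],0],
    [[0,0,0],0]
  ]
}}

```text
clock: 42.62
position: [0.6172, 0.2008, 0.1167]
tool_rot: [-3.142, -0.0, 0.284]
force: [-0.4, -0.2, 0.3]
grip_width: 0.0642
```

```bash
python3 w.py p2 wrist
```

```text
42.675 [0.61740401 0.20095166 0.11699737] [-3.14154386e+00 -1.08369575e-03  2.84424162e-01] 0.0639378260652215 [ 0.39522417 -0.98905006  0.66247654]
```

View pics/p2_wrist_b.png

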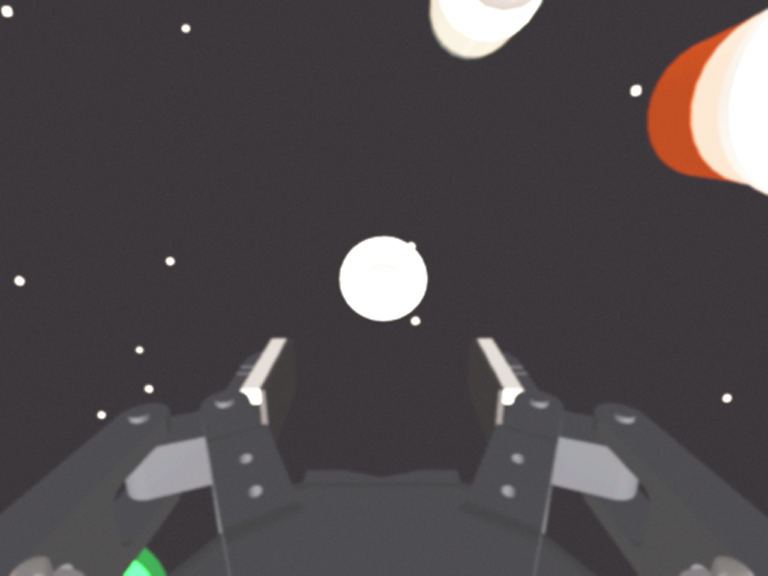

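Run:
```python
from h import *
c=cal("pics/p2_wrist.npy")
k=lambda X,Y:((X+.5)/1.5-.5,(Y+.5)/1.5-.5)
L=circfit(c,[k(339,278),k(428,278),k(383,235),k(384,321)],.043);print(L)
d=L[0]-[.6174,.20095];a=.2844;print((np.cos(a)*d[0]+np.sin(a)*d[1])/.05,(np.sin(a)*d[0]-np.cos(a)*d[1])/.05)
```

```text
(array([0.61818249, 0.19945243]), np.float64(0.028029746169700966))
0.006617278688506681 0.03313921155251945
```

Call:
{"method": "servo_tool", "body": {
  "targets": [
    [[0.01,0.03,0.4],0],
    [[0,0,0.7],0],
    [[0,0,0.6],0],
    [[0,0,0.36],0],
    [[0,0,0],0],
    [[0,0,0],0]
  ]
}}

```text
clock: 43.42
position: [0.6186, 0.2, 0.014]
tool_rot: [-3.141, -0.001, 0.285]
force: [-0.5, 0.3, -0.1]
grip_width: 0.064
```

Call:
{"method": "servo_tool", "body": {
  "targets": [
    [[0,0,0],0],
    [[0,0,0],0],
    [[0,0,0],0],
    [[0,0,0],0],
    [[0,0,0],0],
    [[0,0,0],0]
  ],
  "gripper": -1,
  "newtons": 50
}}

```text
clock: 44.18
position: [0.6185, 0.1999, 0.0138]
tool_rot: [3.142, -0.001, 0.285]
force: [-0.8, 0.1, 6.7]
grip_width: 0.0244
```

Call:
{"method": "servo_tool", "body": {
  "targets": [
    [[0,0,-0.2],0],
    [[0,0,-0.6],0],
    [[0,0,-0.9],0],
    [[0,0,-0.9],0],
    [[0,0,-0.9],0],
    [[0,0,-0.7],0],
    [[0,0,-0.3],0],
    [[-0.25,0.38,0],0],
    [[-0.51,0.77,0],0],
    [[-0.51,0.77,0],0],
    [[-0.51,0.77,0],0],
    [[-0.51,0.77,0],0]
  ]
}}

```text
clock: 45.68
position: [0.5551, -0.0009, 0.2369]
tool_rot: [-3.142, 0.002, 0.284]
force: [0.5, 0.8, -0.6]
grip_width: 0.0243
```

Call:
{"method": "servo_tool", "body": {
  "targets": [
    [[-0.51,0.77,0],0],
    [[-0.51,0.77,0],0],
    [[-0.51,0.77,0],0],
    [[-0.51,0.77,0],0],
    [[-0.51,0.77,0],0],
    [[-0.51,0.77,0],0],
    [[-0.4,0.6,0],0],
    [[-0.2,0.3,0],0],
    [[0,0,0],0],
    [[0,0,0],0],
    [[0,0,0],0]
  ]
}}

```text
clock: 47.05
position: [0.4591, -0.3136, 0.238]
tool_rot: [-3.141, -0.0, 0.286]
force: [0.5, 1.2, -0.1]
grip_width: 0.0241
```

```bash
python3 w.py p3 wrist side
python3 - <<'E'
from h import *
crop(cv2.imread("pics/p3_side.png"),230,60,370,180,5,"pics/g.png")
E
```

```text
47.15 [ 0.45898938 -0.31397499  0.23804908] [-3.14154380e+00 -9.45482807e-05  2.85973319e-01] 0.024430061187873532 [ 0.41890853  0.68061844 -1.43895888]
```

View pics/p3_wrist_b.png

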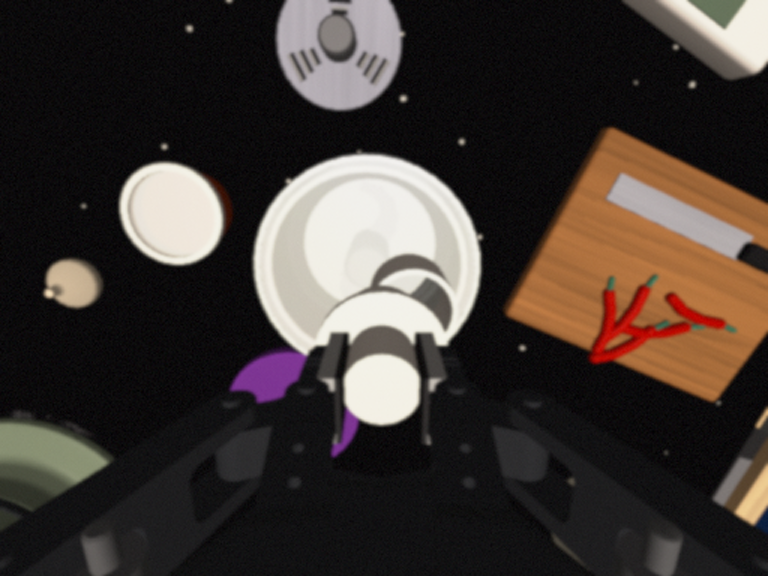

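View pics/g.png

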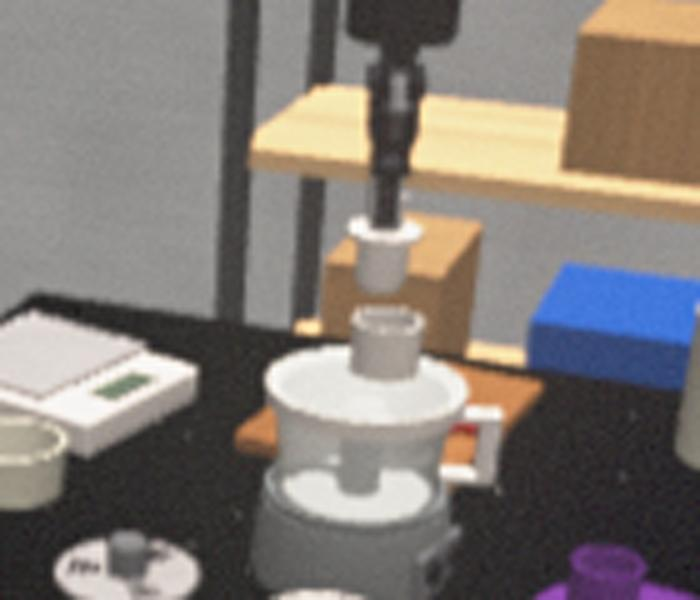

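Run:
```python
from h import *
c=cal("pics/p3_wrist.npy")
k=lambda X,Y:((X+.5)/1.5-.5,(Y+.5)/1.5-.5)
T=np.array([.45899,-.31397]);a=.286
f=lambda d:(np.cos(a)*d[0]+np.sin(a)*d[1],np.sin(a)*d[0]-np.cos(a)*d[1])
g=circfit(c,[k(344,390),k(420,390),k(382,353),k(382,426)],.292);print("grip",g,f(g[0]-T))
g=circfit(c,[k(317,335),k(330,315),k(355,297),k(382,290),k(410,297),k(434,315),k(446,335)],.2665);print("flange",g,f(g[0]-T))
g=circfit(c,[k(458,315),k(450,285),k(425,268),k(395,273)],.195);print("tube",g)
d=np.array([.4541,-.3334])-T;print(np.array(f(d))/.05)
```

```text
grip (array([ 0.45846552, -0.31416679]), np.float64(0.013080114023486859)) (np.float64(-0.0005586885550730408), np.float64(4.0830653400898085e-05))
flange (array([ 0.4587251 , -0.31403302]), np.float64(0.025955110100059985)) (np.float64(-0.0002719222678986351), np.float64(-1.4269241764304812e-05))
tube (array([ 0.45631598, -0.33421423]), np.float64(0.024508797995832176))
[-0.20345802  0.34522403]
```

Call:
{"method": "servo_tool", "body": {
  "targets": [
    [[-0.1,0.17,0],0],
    [[-0.095,0.175,0],0],
    [[0,0,0.2],0],
    [[0,0,0.2],0],
    [[0,0,0],0],
    [[0,0,0],0]
  ]
}}

```text
clock: 47.9
position: [0.4543, -0.3338, 0.2181]
tool_rot: [-3.142, -0.0, 0.285]
force: [-0.9, -0.4, -1.2]
grip_width: 0.0241
```

```bash
python3 w.py p4 wrist side
python3 - <<'E'
from h import *
crop(cv2.imread("pics/p4_side.png"),250,70,350,170,5,"pics/g.png")
E
```

```text
48.0 [ 0.45433248 -0.33396061  0.21827166] [ 3.14129263e+00 -2.90763733e-04  2.84976805e-01] 0.024322662579259077 [-0.00996563 -0.17374277  0.04597663]
```

View pics/p4_wrist_b.png

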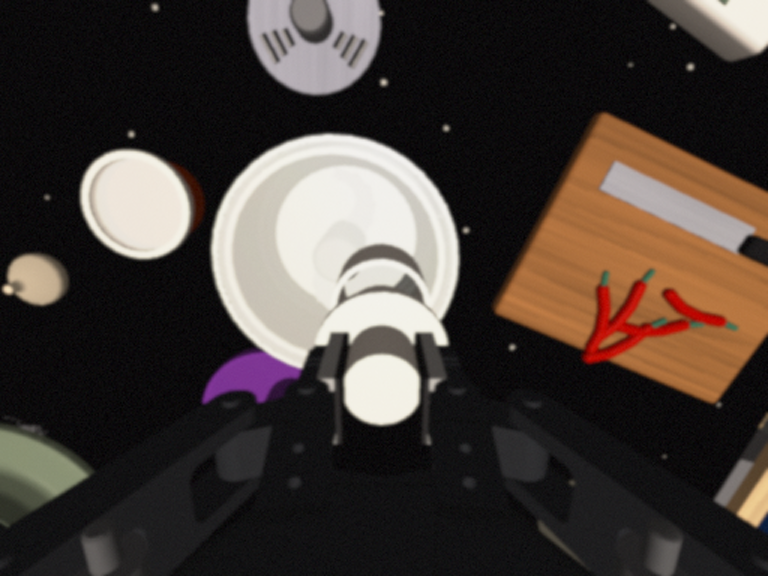

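View pics/g.png

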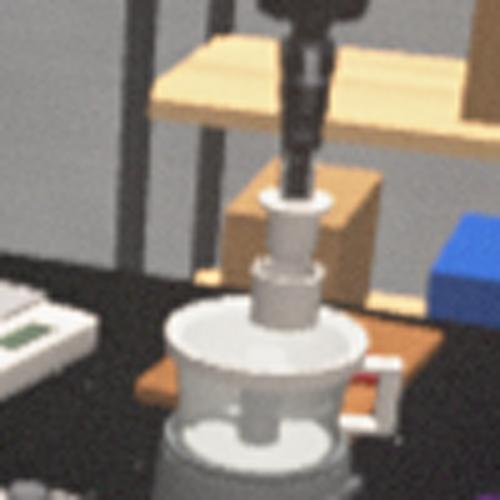

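Call:
{"method": "servo_tool", "body": {
  "targets": [
    [[0,-0.01,0.1],0],
    [[0,0,0.15],0],
    [[0,0,0.15],0],
    [[0,0,0.15],0],
    [[0,0,0.15],0],
    [[0,0,0.1],0],
    [[0,0,0.08],0],
    [[0,0,0],0]
  ]
}}

```text
clock: 49.0
position: [0.4539, -0.3335, 0.1738]
tool_rot: [-3.141, 0.0, 0.285]
force: [-0.3, 0.6, -1.4]
grip_width: 0.0247
```

Call:
{"method": "servo_tool", "body": {
  "targets": [
    [[0,0,0.03],0],
    [[0,0,0.02],0],
    [[0,0,0],0]
  ]
}}

```text
clock: 49.38
position: [0.454, -0.3335, 0.1715]
tool_rot: [3.142, -0.0, 0.285]
force: [0.2, 0.5, -0.6]
grip_width: 0.0247
```

Call:
{"method": "servo_tool", "body": {
  "targets": [
    [[0,0,0.02],0],
    [[0,0,0],0]
  ]
}}

```text
clock: 49.62
position: [0.4541, -0.3336, 0.1707]
tool_rot: [3.141, -0.0, 0.285]
force: [-0.5, -0.1, 2.9]
grip_width: 0.0245
```

Contact. Release, rise and step back.

Call:
{"method": "servo_tool", "body": {
  "targets": [
    [[0,0,0],0],
    [[0,0,0],0],
    [[0,0,0],0],
    [[0,0,-0.3],0],
    [[0,0,-0.8],0],
    [[0,0,-0.8],0],
    [[-0.8,0,0],0],
    [[-0.8,0,0],0],
    [[0,0,0],0],
    [[0,0,0],0]
  ],
  "gripper": 0.3
}}

```text
clock: 50.88
position: [0.3777, -0.356, 0.2663]
tool_rot: [3.141, -0.001, 0.285]
force: [0.5, 0.2, -0.7]
grip_width: 0.0556
```

```bash
python3 w.py z wrist side top
python3 - <<'E'
from h import *
crop(cv2.imread("pics/z_side.png"),250,70,360,200,4.5,"pics/g.png")
E
```

```text
51.025 [ 0.37803578 -0.35561078  0.26569959] [ 3.14158616e+00 -4.76618792e-04  2.85949953e-01] 0.055557773632126994 [ 0.78628232 -0.37889506 -0.28626454]
```

View pics/z_wrist_b.png

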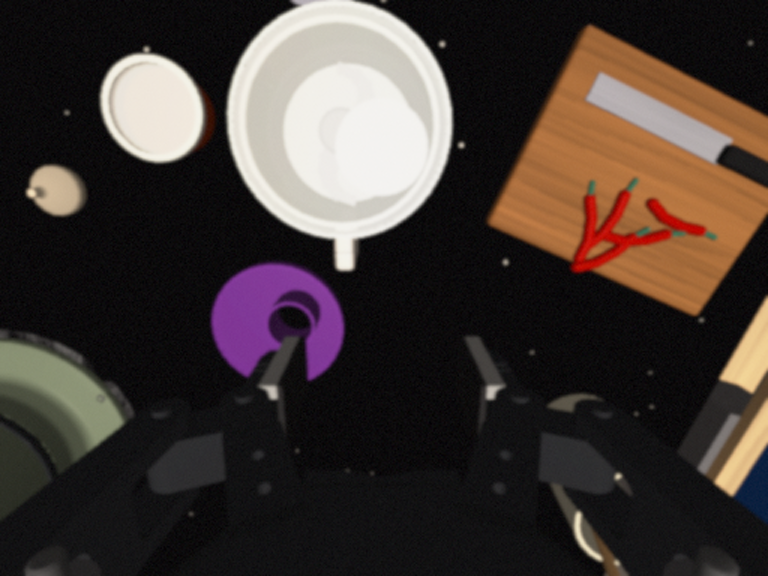

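View pics/g.png

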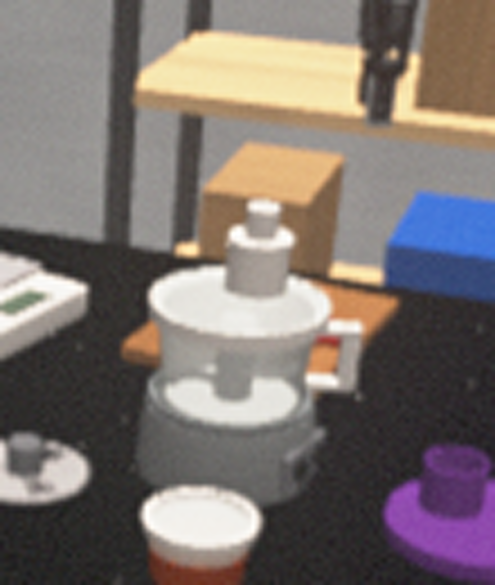

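View pics/z_top_b.png

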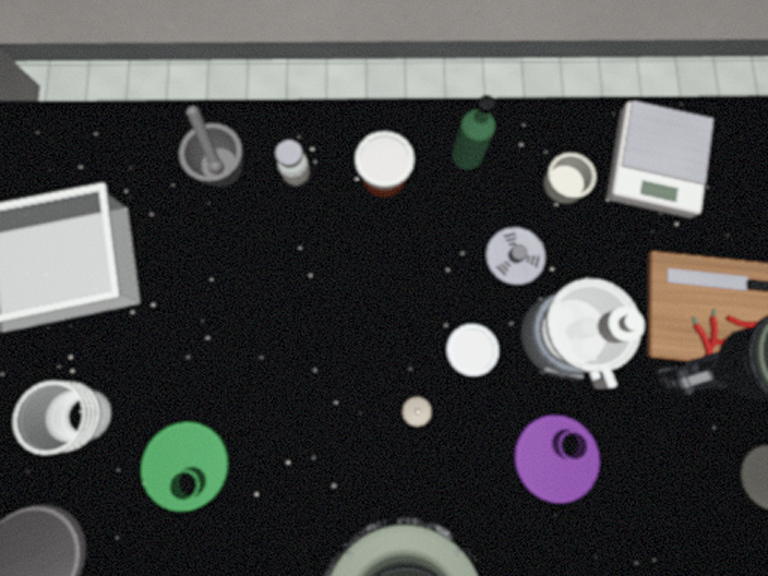

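Everything looks seated: the flange is on the tube rim, the lid is level, and the disc and tubs haven't moved. A quick numeric check, then I'll hand in.

Run:
```python
from h import *
c=cal("pics/z_wrist.npy")
k=lambda X,Y:((X+.5)/1.5-.5,(Y+.5)/1.5-.5)
print("flange+grip",circfit(c,[k(*q) for q in((335,150),(345,178),(370,195),(395,193),(420,172),(428,148))],.2))
print("lid",circfit(c,[k(*q) for q in((227,115),(453,115),(250,195),(290,228),(345,241),(400,226),(438,180),(240,65),(340,0),(440,65))],.153))
bot.job_done();print(bot.observe()['clock'])
```

```text
flange+grip (array([ 0.45324891, -0.33377249]), np.float64(0.025896888495257467))
lid (array([ 0.45785668, -0.30431213]), np.float64(0.0744906627314478))
the job is handed in; nothing more can be done
the job is handed in; nothing more can be done
```

The food chopper is assembled and handed in at about 51 s of the 122 s allowed. In order, I set the bowl on the motor base, the two-winged knife over the spindle, the lid on the bowl and the pusher in the feed tube. No verdict was reported.

**Last checks:**
- **Centres:** The lid measured at (0.458, -0.304) and the bowl and knife at (0.458, -0.303). The pusher's flange was at (0.453, -0.334), against about (0.454, -0.333) for the feed tube. All agree to within about 2 mm.
- **Seating:** Each part was lowered until the force showed contact, at its expected seated height to within about 1 mm. The pictures show them upright.
- **Clear of the parts:** The gripper is open and clear. The disc and both tubs look unmoved in the top picture; I did not re-measure them.

**What failed or disagreed:**
- **Handle grasp:** The first grasp of the bowl's handle closed on nothing. The side picture showed the shut fingertips about 30 mm higher than the reported tool position, which should be at the fingertips. I allowed for that offset in every later grasp and all of them held.
- **Wrist camera:** Two wrist pictures near the pusher came out overexposed, but the flange outline could still be measured.
- **Top camera:** Outlines fitted in the top picture had radii off by 1 to 6 mm, because of blur or slightly different edges. For placing parts I relied on the wrist camera.

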